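Fit the backup cell under its retaining lip

TASK

Take the cylindrical backup cell from its rest and fit it fully home in the sprung holder on top of the printer's white control module: flat end pressing the spring plate in, then the nub end rolled down past the retaining lip, so that it lies level in the cradle, held between spring and end wall, and let go of it. Work gently: no more than about 20 N of the cell on the module at any time, and leave the jar, the scraper and the screw tray where they are.

Things in the scene. Friction and masses are not known exactly. Their poses are not given: they have to be found in the camera images.
- cell: Loose grey cylindrical cell, 18 mm across, body 63 mm long, about 50 g. Origin at the body's centre, on its axis; x along the axis to the end with the nub (6 mm wide, 1.5 mm long); the -x end is flat. Starts level in two V supports of a low grey rest, axis 26 mm above the table, x within 0.5 rad of straight away from the robot; its middle 36 mm is free beside and below, down to a 6 mm base plate.
- cell_flat (a point): Centre of the cell's flat end face, on its axis; axes as the cell's.
- cell_nub (a point): Tip of the cell's nub, on its axis; axes as the cell's.
- module: Fixed white box 150 x 100 x 30 mm on the bench, origin under its centre, z up, x within 0.5 rad of straight away from the robot. On top, along x, an open sprung holder for one cell. The holder sits in a slotted mount: all of it is fixed up to 9 mm along +x or -x from the nominal points below, which are marked on the box and do not show this shift: find it by touch or sight.
- seat_nominal (a point): Nominal centre of the seated cell (0, 0, 56 mm in the module's frame), axes as the module's. Seated: level, nub to +x on the end wall, plate 2.5 mm pressed. A level cell cannot pass tongue and lip: tilted some 28 degrees, flat end low, slid along its axis over the lip and under the tongue, it presses the plate level (to -x); with the plate in 8 mm or more (9 N) its nub end rolls down past the lip.
- lip_nominal (a point): Nominal lower edge of the retaining lip (29, 0, 66.8 mm). The lip, 16 mm wide in y, is 3.2 mm thick (top at z 70) and juts 4 mm in -x from the end wall, whose inner face is at x 33 (wall 4 mm thick, 16 mm wide, top at z 70). It covers the seated cell's top edge by 2.5 mm.
- spring_nominal (a point): Nominal centre of the spring plate's free face (-29, 0, 56 mm), which looks to +x. Upright steel plate, 18 mm wide, z 47 to 74, on a coil spring: yields to -x by 1 mm per 1.1 N from zero, lightly damped (40 N s/m), hard stop after 10 mm.
- tongue_nominal (a point): Nominal lower edge, at its free tip, of the fixed steel tongue that roofs the spring plate (-27, 0, 75.5 mm). The tongue, 8 mm wide in y and 3 mm thick, runs level from x -27 back to x -59, where it joins the upright back wall behind the spring (24 mm wide, x -59.5 to -55.5, top at z 78.5). Fingers that straddle the cell pass beside the tongue.
- cradle_nominal (a point): Lowest line of the seated cell (0, 0, 47 mm). The cradle is two shallow V troughs (flanks 30 degrees, 12 mm wide) at x -41 to -18 and 18 to 33; between them and beside the cell it is open down to a 32 mm wide plate with its top at z 34.
- paste_jar: Bystander: closed grey jar with white lid, 64 mm wide, 70 mm tall, standing on the bench; origin under its centre.
- scraper: Bystander: scraper with orange handle, 200 mm long, lying flat on the bench along its x.
- screw_tray: Bystander: open aluminium tray 90 x 70 x 25 mm on the bench; origin under its centre.
Things that resemble listed ones, but are neither listed nor needed, are in the scene too. There is more than one size of the cell; the job needs the smaller. There is more than one size of the module; the one meant has the size given above.

How it is judged:
By the outcome, as a careful person would: the job done as asked, in the order asked, and still so for the second after the job is handed in, with the robot touching nothing.
It also fails if it takes over 51 s, if anything falls off the work surface, if the arm or the gripper's body presses on something with over 40 N, if the wrist force passes 120 N, or if a joint passes its speed limit or range.

ROBOT

A 7-joint arm with a two-finger parallel gripper is mounted at the origin on the work surface. World frame = base frame: x ahead of the robot, y to its left, z up, the work surface at z = 0. Lengths are in m, angles in rad, forces in N, time in s.
With the tool pointing down it reaches from about 0.425 to 0.925 m from the base axis. Payload 6.8 kg.
Tool frame: the origin (TCP) lies at the very end of the fingers, on their centre line; the grasp point (between the pads) lies 19 mm behind it; x points along the fingers, y is the direction in which the jaws open and shut, and the axes are right-handed (so a half turn about x gives the same grasp; the last joint's range is limited). The gripper opens to 85 mm and grips with 20 to 120 N. Pads are 22 mm wide; open, the fingers measure 114 mm over their backs; the gripper's body (76 mm by 85 mm) begins 54 mm behind the grasp point. The pads swing forward as they close: fully open they stand 13 mm farther back than shut.
Start: joints at [1.099, 0.477, 0.022, 1.555, -0.011, 1.109, -0.083], TCP at [0.24, -0.631, 0.193] pointing down, gripper open.
Joint ranges: [-2.96, 2.96], [-0.34, 2.1], [-1.41, 1.46], [0.24, 2.44], [-1.37, 4.51], [0.17, 1.92], [-2.96, 2.96]. Speed limits (rad/s): [2.39, 2.39, 3.14, 3.14, 3.14, 3.14, 3.14].

INTERFACE

Orientations are given as a rotation vector (axis times angle).
In Python, from bench import get_obs, grab_frame, camera_info, hand_in gives the robot as it stands.
- The arm moves only by the tool apply_moves, never from a script. Its argument "series" is text: rows parted by semicolons, each of 7 numbers parted by spaces: the turn, a rotation vector about the tool's x, y, z in rad, then the shift along the tool's x, y, z in m, then the opening, from 0 (shut) to 1 (fully open). In form: wx wy wz tx ty tz hand; .... A call has 1 to 12 rows; each row is the pose to reach, as a shift and turn from the pose commanded when the call began, along the tool's axes at that moment; what a row does not reach only later rows make up. A row lasts 1/8 s, in which the tool goes at most 62.5 mm and 10.7 degrees, less where a joint would pass 70% of its speed; a pose out of reach is approached as far as the arm can. A call with a gripper value outside its range is refused whole. The fingers move at their own pace and stop on an object; "force" is the grip in N (left out, the last holds). Time passes only in rows, so rows that repeat a pose let the fingers close. It gives the time, the measured TCP pose, the force and the opening at its end, in the units of the state.
- get_obs(): the state, without advancing time (a new reading comes with each control period).
- grab_frame(name): name is "scene" or "top" or "wrist"; returns the picture (384x512x3 uint8, blue, green, red); there is no depth.
- camera_info(name): a dict with "fov_y" (degrees; the focal length in pixels is half the picture's height over the tangent of half this angle, whatever the lens; pixels are square), "cx", "cy" (the principal point, pixels), "rvec" (rotation vector, rad) and "tvec" (3), from world to camera coordinates, as OpenCV has them. Camera axes: x right, y down, z forward; pixel columns grow to the right and rows downward; lengths in m; the calibration is good to about 2 mm. A picture is of the moment at which its call begins: read the wrist's pose just before it. camera_info takes no time and is no camera call; for the wrist camera it gives the pose at the moment of the call.
- hand_in(): hands the job in, once; it reports no verdict.
The state is a dict: "clock": time; "joints": joint angles; "qvel": joint speeds; "tau": joint torques, N m; "tcp_pos": TCP position; "orientation": TCP orientation; "contact_force": force on the tool from outside, world axes, zero at the start; "moment": the same for the moment, N m; "grip_width": finger opening in m.
Only numpy, scipy, OpenCV 4.12 (cv2) and the standard library are available. Lean on these libraries where they do the work, as an engineer would, in place of code of your own. Each camera call takes 0.05 s, during which the arm holds its last target.

## Working session

There is one attempt and no reset: what is moved stays moved. The work goes in short steps, Python scripts to look and compute and a tool call to move; the robot and the scene stay as the last step left them, time stands still between calls to the robot, and variables do not carry over. Pictures are saved under pics/ and viewed, and the job is handed in when it is done.

Besides the shell and the picture viewer there is one more tool, called after "Call:" as name(argument=value, ...), one argument or row to a line, values as JSON. apply_moves: Moves the arm, as the interface text tells. Its arguments: {"type":"object","properties":{"series":{"type":"string"},"force":{"type":"number"}},"required":["series"]}

```bash
ls; mkdir -p pics; python3 - <<'E'
from bench import *
import cv2
o=get_obs();print(o)
for n in ["scene","top","wrist"]:
    print(n,camera_info(n)); cv2.imwrite(f"pics/{n}0.png",grab_frame(n))
E
```

```text
pics
{'clock': 0.0, 'joints': array([ 1.09889259,  0.47775337,  0.02235217,  1.55647703, -0.01150474,
        1.10932522, -0.08306883]), 'qvel': array([ 1.23515554e-04, -7.89638124e-04, -1.56437922e-04,  1.45176948e-03,
        8.45484381e-05, -6.61502755e-04,  1.27031189e-03]), 'tau': array([ 2.74934964e-04, -5.96454370e+01,  1.60799671e+00, -2.81197768e+01,
        1.24534144e-02,  9.35180200e-03,  1.70994559e-05]), 'tcp_pos': array([ 0.2399173 , -0.63019432,  0.19224657]), 'orientation': array([ 2.02322466,  0.37409696, -2.02418285]), 'contact_force': array([0.06983224, 0.19762167, 0.92941164]), 'moment': array([ 0.00126383,  0.05923563, -0.02622439]), 'grip_width': 0.0852763455576876}
scene {'fov_y': 51.19138509593508, 'cx': 254.36691690804304, 'cy': 189.39098588944492, 'rvec': array([ 2.130172  ,  0.89029778, -0.40077851]), 'tvec': array([-0.34753799, -0.17149487,  1.38320347])}
top {'fov_y': 54.93086638862721, 'cx': 259.6330333890146, 'cy': 190.37542803393688, 'rvec': array([ 2.19521116, -2.0268298 ,  0.21596974]), 'tvec': array([-0.03752512,  0.50258156,  0.93442767])}
wrist {'fov_y': 60.82968621618238, 'cx': 257.8625815327636, 'cy': 189.96032162321188, 'rvec': array([-2.38038744,  1.64104495,  0.24198313]), 'tvec': array([-0.6745681 , -0.03638229,  0.37728857])}
```

View pics/scene0.png

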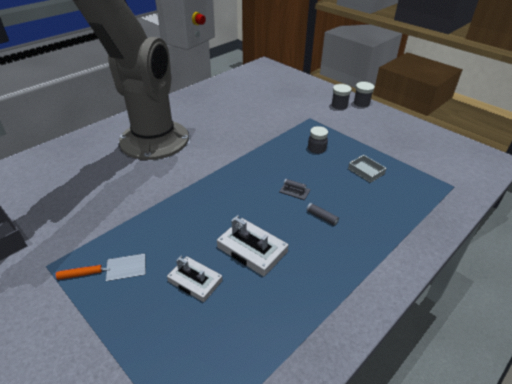

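View pics/top0.png

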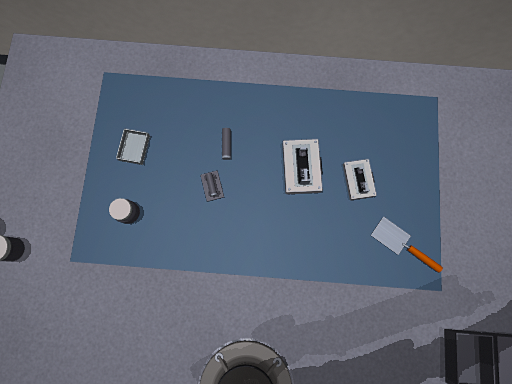

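View pics/wrist0.png

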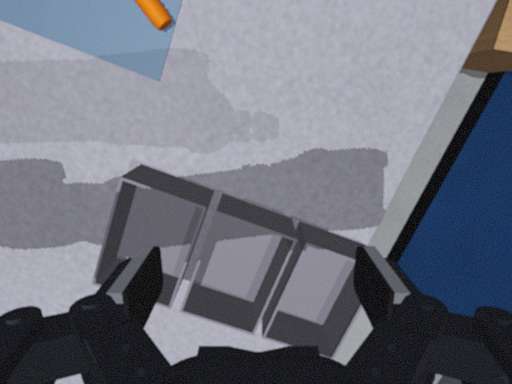

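The scene view shows the two modules at (252,246) and (194,277), the rest with the cell at (295,189), a larger loose cell at (322,214), the jar at (318,139) and the tray at (367,168). The top view has them at (302,166), (360,179), (212,186), (226,144), (123,210) and (133,147), with the scraper at (405,245). I'll measure sizes next.

```bash
cat > h.py <<'E'
import numpy as np, cv2
from scipy.spatial.transform import Rotation as R
from bench import *
def cam(n):
    c=camera_info(n); f=192/np.tan(np.radians(c['fov_y']/2))
    return dict(f=f,cx=c['cx'],cy=c['cy'],R=R.from_rotvec(c['rvec']).as_matrix(),t=np.array(c['tvec']))
def unp(c,u,v,z):
    d=c['R'].T@np.array([(u-c['cx'])/c['f'],(v-c['cy'])/c['f'],1]); o=-c['R'].T@c['t']
    return o+d*(z-o[2])/d[2]
def prj(c,P):
    p=(c['R']@np.atleast_2d(P).T).T+c['t']; return np.c_[c['f']*p[:,0]/p[:,2]+c['cx'],c['f']*p[:,1]/p[:,2]+c['cy']]
E
python3 - <<'E'
from h import *
t=cam('top');s=cam('scene')
print('campos',-t['R'].T@t['t'],-s['R'].T@s['t'])
for n,(u,v),(us,vs),z in [('modA',(302,166),(252,244),.03),('modB',(360,179),(194,275),.03),('rest',(212,186),(295,189),.02),('bigcell',(226,144),(322,214),.01),('jar',(123,210),(318,133),.07),('tray',(133,147),(367,168),.02),('scr',(405,245),(108,269),.01)]:
    print(n,unp(t,u,v,z).round(3),unp(s,us,vs,z).round(3))
c=[unp(t,*p,.03) for p in [(283,141),(318,139),(323,191),(287,194)]]
print([np.linalg.norm(c[i]-c[i-1]).round(3) for i in range(4)])
c=[unp(t,*p,.03) for p in [(345,161),(369,159),(376,197),(351,200)]]
print([np.linalg.norm(c[i]-c[i-1]).round(3) for i in range(4)])
im=cv2.imread('pics/top0.png')
cv2.imwrite('pics/topz.png',np.vstack([cv2.resize(im[130:205,270:390],None,fx=6,fy=6,interpolation=2)]))
cv2.imwrite('pics/topz2.png',cv2.resize(im[120:210,180:250],None,fx=6,fy=6,interpolation=2))
E
```

```text
campos [ 0.30323838 -0.00681344  1.01742395] [ 1.06619492 -0.57920982  0.76888838]
modA [ 0.587 -0.109  0.03 ] [ 0.597 -0.113  0.03 ]
modB [ 0.563 -0.27   0.03 ] [ 0.572 -0.272  0.03 ]
rest [0.512 0.135 0.02 ] [0.528 0.131 0.02 ]
bigcell [0.64 0.11 0.01] [0.641 0.113 0.01 ]
jar [0.42 0.35 0.07] [0.433 0.349 0.07 ]
tray [0.606 0.369 0.02 ] [0.617 0.366 0.02 ]
scr [ 0.394 -0.402  0.01 ] [ 0.403 -0.398  0.01 ]
[np.float64(0.152), np.float64(0.099), np.float64(0.15), np.float64(0.099)]
[np.float64(0.111), np.float64(0.067), np.float64(0.108), np.float64(0.069)]
```

View pics/topz.png

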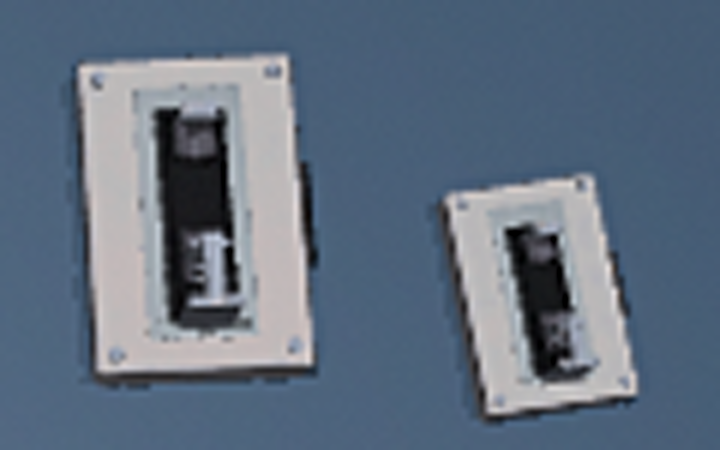

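View pics/topz2.png

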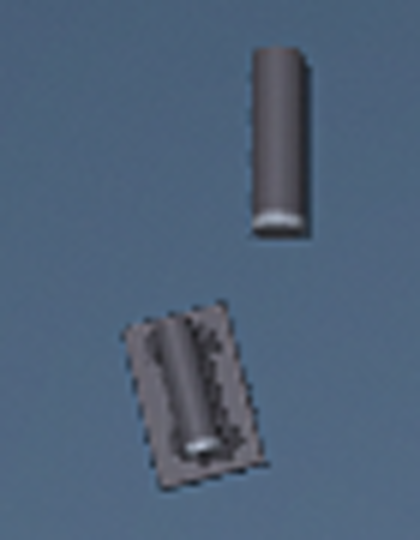

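```bash
cat >> h.py <<'E'
def tool():
    o=get_obs(); return o,R.from_rotvec(o['orientation']).as_matrix(),np.array(o['tcp_pos'])
def goto(Rt,pt,Rc=None,pc=None):
    """relative twist row from current commanded(pose measured unless given) to target"""
    if Rc is None: o,Rc,pc=tool()
    return np.r_[R.from_matrix(Rc.T@Rt).as_rotvec(),Rc.T@(pt-pc)]
def down(yaw):  # tool x down; tool y horizontal at yaw
    x=np.array([0,0,-1.]);y=np.array([np.cos(yaw),np.sin(yaw),0]);return np.c_[x,y,np.cross(x,y)]
E
python3 - <<'E'
from h import *
o,Rt,p=tool(); w=cam('wrist'); cp=-w['R'].T@w['t']
print(Rt.round(3)); print('cam in tool',(Rt.T@(cp-p)).round(4)); print('cam axes in tool\n',(Rt.T@w['R'].T).round(3))
t=cam('top')
# cell direction in top
a=unp(t,180+175/6,120+320/6,.03);b=unp(t,180+203/6,120+445/6,.03);print(a,b,np.arctan2(*(a-b)[[1,0]]),np.linalg.norm(a-b))
a=unp(t,270+185/6,130+60/6,.03);b=unp(t,270+205/6,130+373/6,.03);print(a,b,np.arctan2(*(a-b)[[1,0]]))
E
```

```text
[[-0.001  0.356 -0.935]
 [ 0.001 -0.935 -0.356]
 [-1.    -0.001  0.   ]]
cam in tool [-0.1792 -0.     -0.0738]
cam axes in tool
 [[-0.001 -0.288  0.958]
 [ 1.    -0.001  0.001]
 [ 0.     0.958  0.288]]
[0.54514317 0.14517483 0.03      ] [0.48798839 0.12628447 0.03      ] 0.31920959406590477 0.060195629566997214
[ 0.66208306 -0.1012457   0.03      ] [ 0.51330276 -0.11875068  0.03      ] 0.11711815838845543
```

```bash
cat >> h.py <<'E'
def tr(psi,tilt=0):
    """tool rot: z_tool=-cellx ; tilt>0 : cell nub end up"""
    cx=np.array([np.cos(psi)*np.cos(tilt),np.sin(psi)*np.cos(tilt),np.sin(tilt)])
    up=np.array([-np.cos(psi)*np.sin(tilt),-np.sin(psi)*np.sin(tilt),np.cos(tilt)])
    x=-up; z=-cx; return np.c_[x,np.cross(z,x),z]
E
python3 - <<'E'
from h import *
print(goto(tr(.12),np.array([.585,-.11,.17])).round(4))
E
```

```text
[ 2.438e-01  3.000e-04  1.400e-03  2.290e-02 -3.635e-01 -5.076e-01]
```

Call:
apply_moves(
  series="0.244 0 0 0.022 -0.3635 -0.5076 1;0.244 0 0 0.022 -0.3635 -0.5076 1;0.244 0 0 0.022 -0.3635 -0.5076 1;0.244 0 0 0.022 -0.3635 -0.5076 1;0.244 0 0 0.022 -0.3635 -0.5076 1;0.244 0 0 0.022 -0.3635 -0.5076 1;0.244 0 0 0.022 -0.3635 -0.5076 1;0.244 0 0 0.022 -0.3635 -0.5076 1;0.244 0 0 0.022 -0.3635 -0.5076 1;0.244 0 0 0.022 -0.3635 -0.5076 1;0.244 0 0 0.022 -0.3635 -0.5076 1;0.244 0 0 0.022 -0.3635 -0.5076 1",
)

```text
clock: 1.65
tcp_pos: [0.5848, -0.1109, 0.1708]
orientation: [2.158, 0.129, -2.161]
contact_force: [-0.2, -0.2, 0.5]
grip_width: 0.0853
```

```bash
python3 - <<'E'
from h import *
import pickle
w=cam('wrist'); im=grab_frame('wrist'); pickle.dump((w,im),open('w1.pkl','wb'))
cv2.imwrite('pics/w1.png',cv2.resize(im,(800,600),interpolation=2))
E
```

```text
(no output)
```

View pics/w1.png

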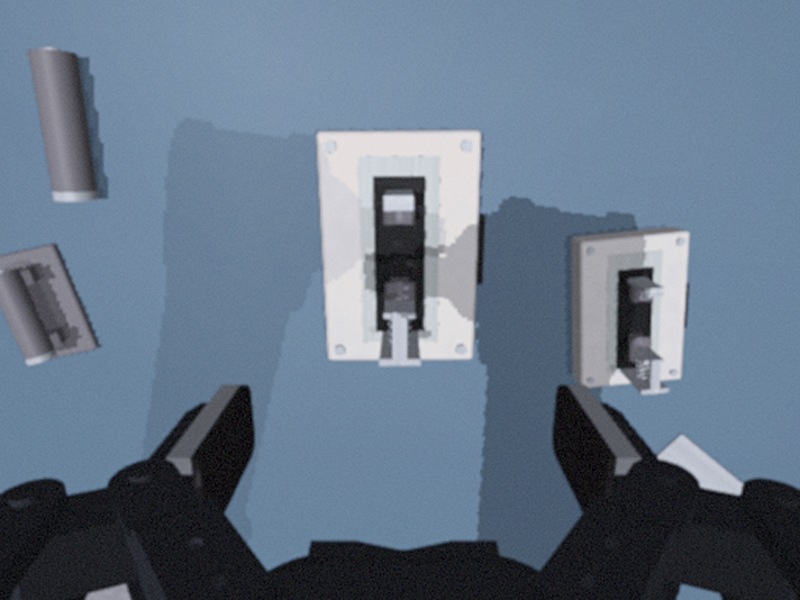

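The wrist view shows the module's top face with corners near (318,132), (481,131), (474,359) and (328,359) in the 800 px picture. The tongue runs from (400,315) to (400,365) and the lip is at (399,200). I'll zoom in.

```bash
python3 - <<'E'
from h import *
import pickle
w,im=pickle.load(open('w1.pkl','rb'))
c=im[80:236,195:320]; cv2.imwrite('pics/w1z.png',cv2.resize(c,None,fx=3.8,fy=3.8,interpolation=2)[:600])
# module edges: line fits on top face
g=cv2.cvtColor(im,cv2.COLOR_BGR2HSV)
m=((g[...,1]<45)&(g[...,2]>120)).astype(np.uint8)
m[:, :195]=0;m[:,320:]=0;m[:78]=0;m[238:]=0
cv2.imwrite('pics/m.png',cv2.resize(m[80:236,195:320]*255,None,fx=3.8,fy=3.8))
E
```

```text
(no output)
```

View pics/w1z.png

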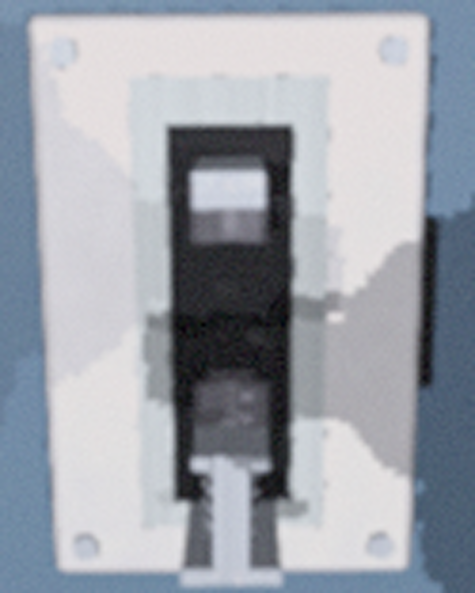

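View pics/m.png

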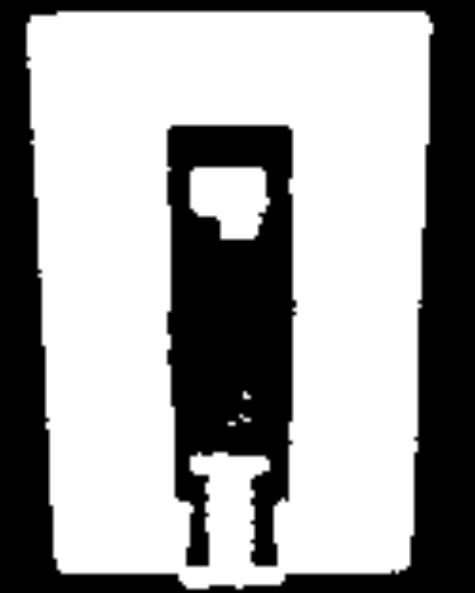

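```bash
python3 - <<'E'
from h import *
import pickle
w,im=pickle.load(open('w1.pkl','rb'))
g=cv2.cvtColor(im,cv2.COLOR_BGR2HSV)
m=((g[...,1]<45)&(g[...,2]>120)).astype(np.uint8)
P=lambda x,y,z: unp(w,195+(x+.5)/3.8-.5,80+(y+.5)/3.8-.5,z)
# edges in mask: left/right border per row, top/bottom per column
L=[];Rr=[];T=[];B=[]
for v in range(95,222):
    r=np.where(m[v,195:320])[0]+195
    L.append(unp(w,r[0]-.5,v,.03));Rr.append(unp(w,r[-1]+.5,v,.03))
for u in list(range(215,240))+list(range(272,298)):
    c=np.where(m[78:236,u])[0]+78
    T.append(unp(w,u,c[0]-.5,.03));B.append(unp(w,u,c[-1]+.5,.03))
def fit(A):
    A=np.array(A)[:,:2];
    l=cv2.fitLine(A.astype(np.float32),cv2.DIST_HUBER,0,.001,.001).ravel();return l
for n,A in zip('LRTB',(L,Rr,T,B)):
    l=fit(A);print(n,l.round(4),np.arctan2(l[1],l[0]))
lL,lR,lT,lB=[fit(A) for A in (L,Rr,T,B)]
def X(a,b):
    M=np.c_[a[:2],-b[:2]];s=np.linalg.solve(M,b[2:]-a[2:]);return a[2:]+s[0]*a[:2]
C=[X(lT,lL),X(lT,lR),X(lB,lR),X(lB,lL)]
print(np.array(C).round(4),[np.linalg.norm(C[i]-C[i-1]).round(4) for i in range(4)])
c=np.mean(C,0);d=(C[0]+C[1]-C[2]-C[3]);psi=np.arctan2(d[1],d[0]);print('ctr',c,psi)
ex=np.array([np.cos(psi),np.sin(psi)]);ey=np.array([-ex[1],ex[0]])
for n,x,y,z in [('lip in',229,212,.07),('wall out',229,168,.07),('lipL',190,190,.07),('lipR',267,190,.07),('tongue tip',229,456,.0785),('backwall back',232,585,.0785),('bw front',190,571,.0785),('tongueL',210,520,.0785),('tongueR',252,520,.0785),('bwL',181,578,.0785),('bwR',284,578,.0785),('slot top',229,127,.03),('slotbot',180,500,.03),('lblue top',229,77,.03),('lblue bot',160,525,.03)]:
    q=P(x,y,z)[:2]-c; print(n,(q@ex*1e3).round(1),(q@ey*1e3).round(1))
pickle.dump((c,psi),open('mod.pkl','wb'))
E
```

```text
L [ 0.9923  0.1237  0.5879 -0.0583] 0.12403185
R [ 0.9922  0.125   0.5997 -0.1569] 0.12534639
T [ 0.1196 -0.9928  0.6655 -0.0973] -1.4508779
B [ 0.1189 -0.9929  0.518  -0.1211] -1.4516023
[[ 0.6597 -0.0494]
 [ 0.6716 -0.1478]
 [ 0.5234 -0.1665]
 [ 0.5116 -0.0678]] [np.float32(0.1492), np.float32(0.0992), np.float32(0.1493), np.float32(0.0994)]
ctr [ 0.59157336 -0.1078805 ] 0.12468926
lip in 30.9 -0.1
wall out 40.6 -0.1
lipL 35.8 8.6
lipR 35.7 -8.6
tongue tip -23.9 0.3
backwall back -56.2 -0.2
bw front -52.5 9.7
tongueL -39.6 4.9
tongueR -39.7 -5.0
bwL -54.3 11.9
bwR -54.5 -12.5
slot top 46.9 0.1
slotbot -52.8 14.3
lblue top 59.0 0.0
lblue bot -60.1 19.9
```

```bash
python3 - <<'E'
from h import *
print(goto(tr(.32),np.array([.52,.136,.14])).round(4))
E
```

```text
[-0.2018  0.0012 -0.0005  0.0308 -0.2538  0.0347]
```

Call:
apply_moves(
  series="-0.2 0 0 0.03 -0.2538 0.0347 1;-0.2 0 0 0.03 -0.2538 0.0347 1;-0.2 0 0 0.03 -0.2538 0.0347 1;-0.2 0 0 0.03 -0.2538 0.0347 1;-0.2 0 0 0.03 -0.2538 0.0347 1;-0.2 0 0 0.03 -0.2538 0.0347 1;-0.2 0 0 0.03 -0.2538 0.0347 1",
)

```text
clock: 2.58
tcp_pos: [0.5212, 0.1345, 0.1413]
orientation: [2.051, 0.325, -2.05]
contact_force: [0.2, 0.6, -0.3]
grip_width: 0.0854
```

```bash
python3 - <<'E'
from h import *
import pickle
w=cam('wrist'); im=grab_frame('wrist'); pickle.dump((w,im),open('w2.pkl','wb'))
print(get_obs()['qvel'].round(3))
cv2.imwrite('pics/w2.png',cv2.resize(im,(800,600),interpolation=2))
u,v=prj(w,[.52,.136,.026])[0]; print(u,v)
u,v=int(u),int(v)
cv2.imwrite('pics/w2z.png',cv2.resize(im[v-70:v+70,u-70:u+70],None,fx=4.2,fy=4.2,interpolation=2))
E
```

```text
[-0.002  0.    -0.007 -0.001 -0.002 -0.    -0.001]
255.34489182211442 175.38665523365896
```

View pics/w2z.png

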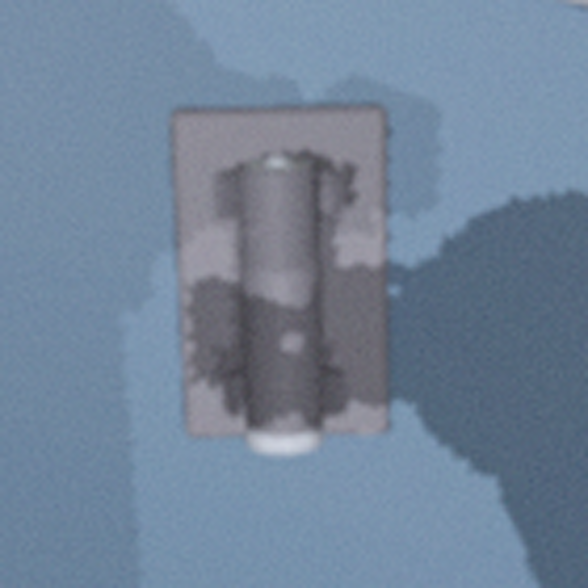

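```bash
python3 - <<'E'
from h import *
import pickle
w,im=pickle.load(open('w2.pkl','rb'))
u0,v0=255-70,175-70
P=lambda x,y,z: unp(w,u0+(x+.5)/4.2-.5,v0+(y+.5)/4.2-.5,z)[:2]
c=im[v0+30:v0+112,u0+40:u0+95]; cv2.imwrite('pics/w2y.png',cv2.resize(c,None,fx=7,fy=7,interpolation=cv2.INTER_CUBIC))
# sides at two rows
A=np.mean([P(242,220,.026),P(318,220,.026)],0);B=np.mean([P(245,400,.026),P(322,400,.026)],0)
d=A-B;psi=np.arctan2(d[1],d[0]);ex=np.array([np.cos(psi),np.sin(psi)]);ey=np.array([-ex[1],ex[0]]);print('psi',psi,'widths',[np.linalg.norm(P(242,220,.028)-P(318,220,.028)),np.linalg.norm(P(245,400,.028)-P(322,400,.028))])
f=P(284,453,.035);n=P(279,165,.035);nt=P(279,153,.026);print(f,n,nt)
for q in (f,n,nt): print(((q-A)@ex).round(4),((q-A)@ey).round(4))
# base plate outline
q=[P(*k,.006) for k in [(172,108),(384,106),(388,432),(186,434)]]
print('plate',np.mean(q,0),[np.linalg.norm(q[i]-q[i-1]).round(4) for i in range(4)], np.arctan2(*(q[0]+q[1]-q[2]-q[3])[::-1]))
E
```

```text
psi 0.32881883637109194 widths [np.float64(0.016402919886977865), np.float64(0.017279865733351402)]
[0.48743493 0.1284472 ] [0.54800649 0.14897494] [0.54909601 0.14948811]
-0.0506 -0.0001
0.0134 -0.0002
0.0146 -0.0001
plate [0.5190668  0.13935314] [np.float64(0.0785), np.float64(0.048), np.float64(0.0784), np.float64(0.0491)] 0.33709940825884
```

View pics/w2y.png

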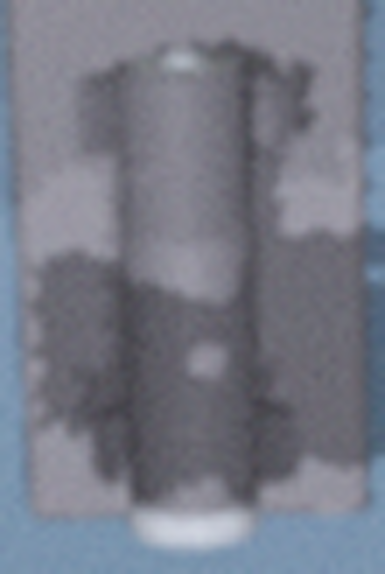

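```bash
python3 - <<'E'
from h import *
o,Rt,p=tool();print(p,o['clock'])
w=cam('wrist');print((Rt.T@(-w['R'].T@w['t']-p)).round(4))
c=np.array([.518,.139])
print(goto(tr(.33),np.r_[c,.06]).round(4)); print(goto(tr(.33),np.r_[c,.011]).round(4))
E
```

```text
[0.5212465  0.13466679 0.14131851] 2.625
[-0.1792 -0.     -0.0738]
[-0.0143 -0.0001 -0.001   0.0813 -0.0052  0.0018]
[-1.430e-02 -1.000e-04 -1.000e-03  1.303e-01 -5.300e-03  1.800e-03]
```

Call:
apply_moves(
  series="-0.014 0 0 0.06 -0.0052 0.0018 1;-0.014 0 0 0.095 -0.0052 0.0018 1;-0.014 0 0 0.095 -0.0052 0.0018 1",
)

```text
clock: 3.0
tcp_pos: [0.5154, 0.1394, 0.0441]
orientation: [2.036, 0.34, -2.047]
contact_force: [0.8, 0.9, -0.4]
grip_width: 0.0855
```

```bash
python3 - <<'E'
from h import *
im=grab_frame('wrist'); w=cam('wrist')
cv2.imwrite('pics/w3.png',cv2.resize(im,(800,600),interpolation=2))
o,Rt,p=tool();print(p)
c=np.array([.518,.139])
print(goto(tr(.33),np.r_[c,.011]).round(4))
psi=.33;ex=np.array([np.cos(psi),np.sin(psi),0])
C=np.r_[c,.026]
for k in (-.0315,.0315): print(prj(w,C+k*ex+[0,0,.009])*800/512)
E
```

```text
[0.51704397 0.14025813 0.04593513]
[ 0.0018  0.0019 -0.0003  0.0349  0.0015 -0.0006]
[[405.85758947 406.32699103]]
[[406.39558957 257.85880885]]
```

View pics/w3.png

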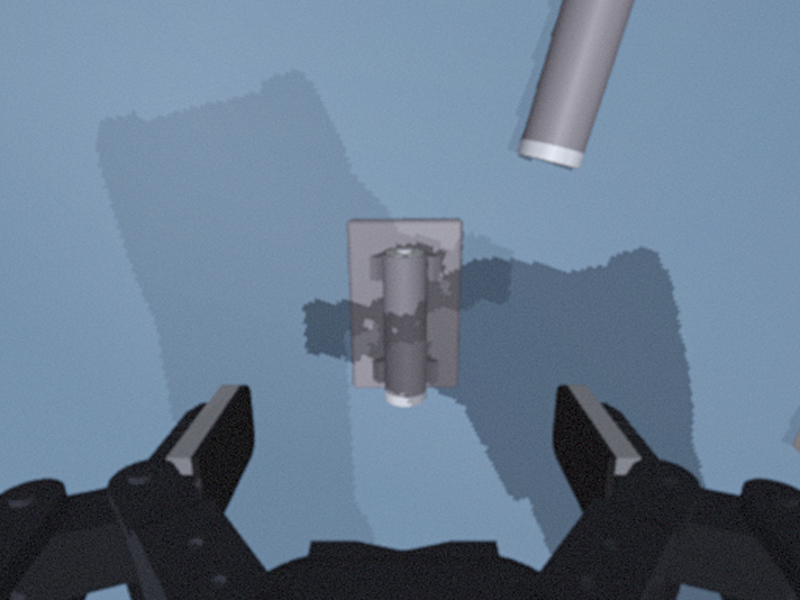

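The wrist view has the flat end at (404,406) and the nub end at (404,256), within about 1.5 px of prediction. I'll grasp now.

Call:
apply_moves(
  series="0.002 0.002 0 0.02 0.001 -0.0006 1;0.002 0.002 0 0.035 0.001 -0.0006 1;0.002 0.002 0 0.035 0.001 -0.0006 0.6;0.002 0.002 0 0.035 0.001 -0.0006 0;0.002 0.002 0 0.035 0.001 -0.0006 0;0.002 0.002 0 0.035 0.001 -0.0006 0;0.002 0.002 0 0.035 0.001 -0.0006 0;0.002 0.002 0 0.035 0.001 -0.0006 0",
  force=50,
)

```text
clock: 4.05
tcp_pos: [0.518, 0.141, 0.0113]
orientation: [2.044, 0.342, -2.04]
contact_force: [0.1, 0.0, 0.3]
grip_width: -0.0
```

```bash
python3 - <<'E'
from h import *
im=grab_frame('wrist'); cv2.imwrite('pics/w4.png',cv2.resize(im,(800,600),interpolation=2))
o,Rt,p=tool();print(p,o['grip_width'])
cv2.imwrite('pics/s4.png',cv2.resize(grab_frame('scene')[140:240,240:360],None,fx=5,fy=5,interpolation=2))
E
```

```text
[0.51801156 0.14096008 0.01121708] 0.000187298857252019
```

View pics/w4.png

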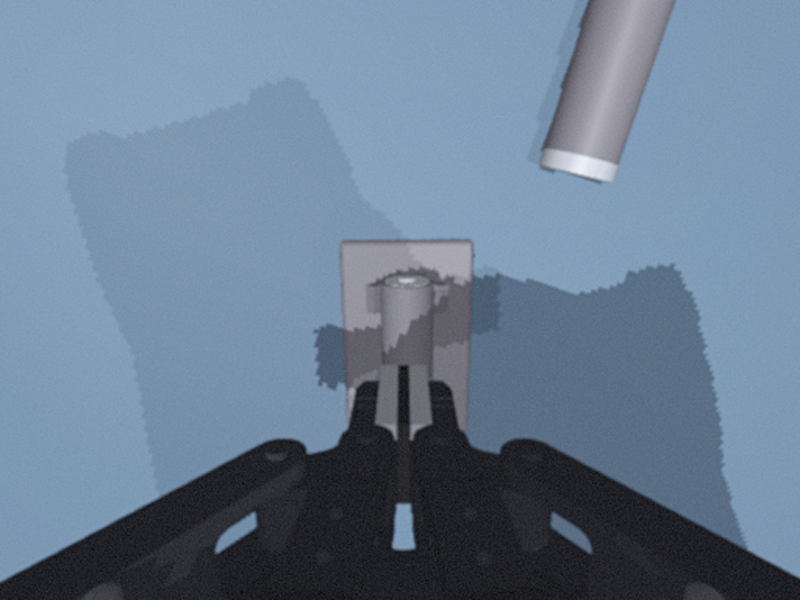

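View pics/s4.png

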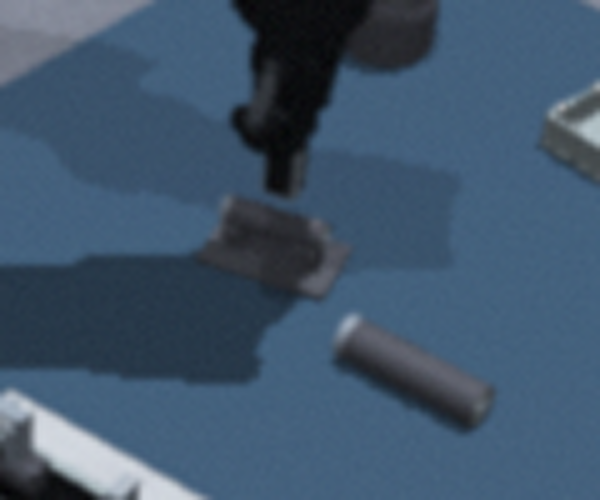

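```bash
python3 - <<'E'
from h import *
o,Rt,p=tool();s=cam('scene')
for z in (0.011,.02,.03,.04,.05,.06): print(z,((prj(s,[p[0],p[1],z])[0]-[240,140])*5).round(0),(prj(cam('wrist'),[p[0],p[1],z])[0]*800/512).round(0))
c=np.array([.518,.139,.026]);ex=np.array([np.cos(.33),np.sin(.33),0])
for k in (-.0315,0,.0315): print(((prj(s,c+k*ex)[0]-[240,140])*5).round(0))
E
```

```text
0.011 [273. 241.] [402. 347.]
0.02 [274. 229.] [402. 356.]
0.03 [275. 216.] [402. 368.]
0.04 [276. 203.] [402. 381.]
0.05 [278. 189.] [402. 396.]
0.06 [279. 176.] [402. 412.]
[222. 208.]
[272. 223.]
[323. 239.]
```

The wrist and scene views agree that the shut fingertips are about 35 mm above the reported TCP. The tips show at z≈0.046 while the TCP reads 0.011. So the fingers closed above the cell at (405,280) without touching it. I'll open, go lower and check.

Call:
apply_moves(
  series="0 0 0 0 0.001 0 0.6;0 0 0 0 0.001 0 0.6;0 0 0 0 0.001 0 0.6;0 0 0 0.015 0.001 0 0.6;0 0 0 0.015 0.001 0 0.6",
)

```text
clock: 4.78
tcp_pos: [0.5171, 0.1396, -0.0053]
orientation: [2.041, 0.342, -2.042]
contact_force: [0.6, 0.5, 0.2]
grip_width: 0.0511
```

```bash
python3 - <<'E'
from h import *
w=cam('wrist');im=grab_frame('wrist'); cv2.imwrite('pics/w5.png',cv2.resize(im,(800,600),interpolation=2))
o,Rt,p=tool();print(p,o['grip_width'],o['contact_force'])
cv2.imwrite('pics/s5.png',cv2.resize(grab_frame('scene')[140:240,240:360],None,fx=5,fy=5,interpolation=2))
E
```

```text
[ 0.51750667  0.13976321 -0.00479493] 0.05110349377516054 [0.50988739 0.42593641 0.21225811]
```

View pics/w5.png

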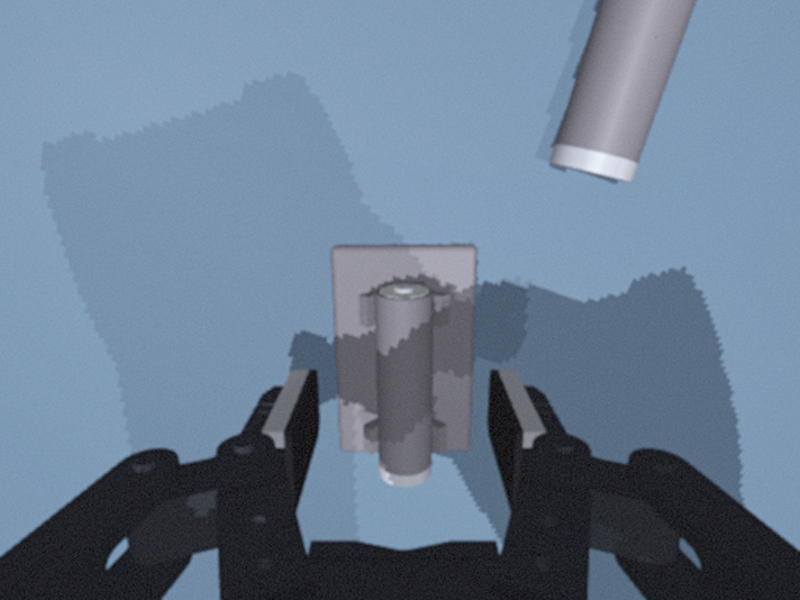

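View pics/s5.png

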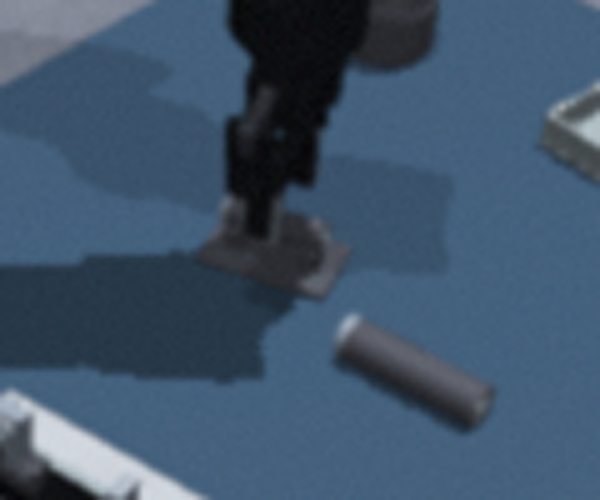

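At 51 mm opening the tips are at z≈0.034 (pad tips at (318,370) and (488,370)), which is 38 mm behind the reported TCP. I'll lower another 18 mm and close.

Call:
apply_moves(
  series="0 0 0 0.01 -0.0005 0 0.6;0 0 0 0.018 -0.0005 0 0.6;0 0 0 0.018 -0.0005 0 0.6;0 0 0 0.018 -0.0005 0 0;0 0 0 0.018 -0.0005 0 0;0 0 0 0.018 -0.0005 0 0;0 0 0 0.018 -0.0005 0 0",
  force=50,
)

```text
clock: 5.75
tcp_pos: [0.5187, 0.1398, -0.0214]
orientation: [2.045, 0.341, -2.039]
contact_force: [0.5, -4.0, 4.7]
grip_width: 0.0159
```

```bash
python3 - <<'E'
from h import *
w=cam('wrist');im=grab_frame('wrist'); cv2.imwrite('pics/w6.png',cv2.resize(im,(800,600),interpolation=2))
o,Rt,p=tool();print(p,o['grip_width'],o['contact_force'])
E
```

```text
[ 0.51874204  0.13981061 -0.02144655] 0.016056799565118077 [ 0.31624902 -4.36613821  5.75805015]
```

View pics/w6.png

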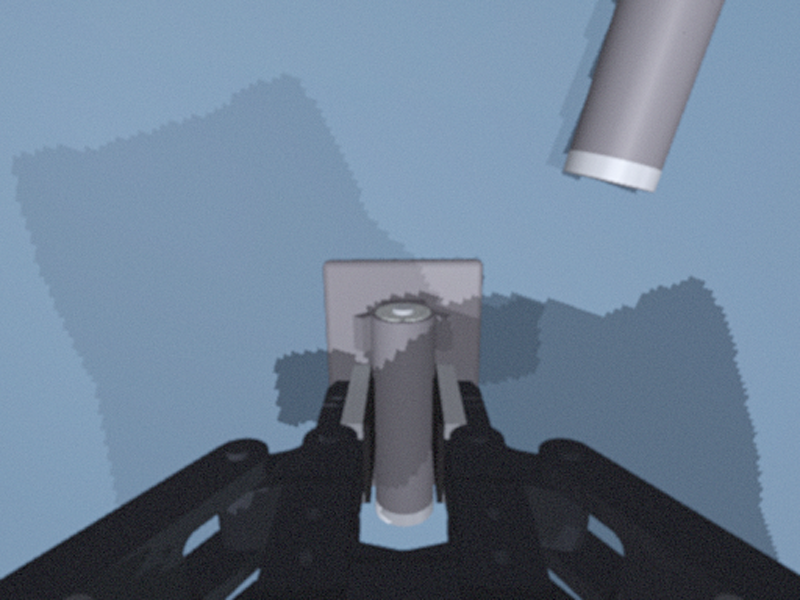

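Width reads 16 mm. The contact force of −y/+z fits the cell leaning on one V flank from a small lateral offset. I'll lift and check.

Call:
apply_moves(
  series="0 0 0 -0.006 0 0 0;0 0 0 -0.02 0 0 0;0 0 0 -0.06 0 0 0;0 0 0 -0.1 0 0 0;0 0 0 -0.1 0 0 0;0 0 0 -0.1 0 0 0",
)

```text
clock: 6.55
tcp_pos: [0.5176, 0.1406, 0.0783]
orientation: [2.044, 0.343, -2.04]
contact_force: [-0.6, -0.2, -0.4]
grip_width: 0.0162
```

```bash
python3 - <<'E'
from h import *
import pickle
w=cam('wrist');im=grab_frame('wrist'); cv2.imwrite('pics/w7.png',cv2.resize(im,(800,600),interpolation=2));pickle.dump((w,im),open('w7.pkl','wb'))
cv2.imwrite('pics/w7z.png',cv2.resize(im[180:340,210:310],None,fx=3.7,fy=3.7,interpolation=2))
o,Rt,p=tool();print(p,o['grip_width'],o['contact_force'],o['moment'])
im=grab_frame('scene')
cv2.imwrite('pics/s7.png',cv2.resize(im[110:210,240:360],None,fx=5,fy=5,interpolation=2))
E
```

```text
[0.51721346 0.14033515 0.07761908] 0.015800009736598113 [-0.16606302  0.34545018 -0.64615605] [-0.01998349 -0.02560614  0.01829855]
```

View pics/w7.png

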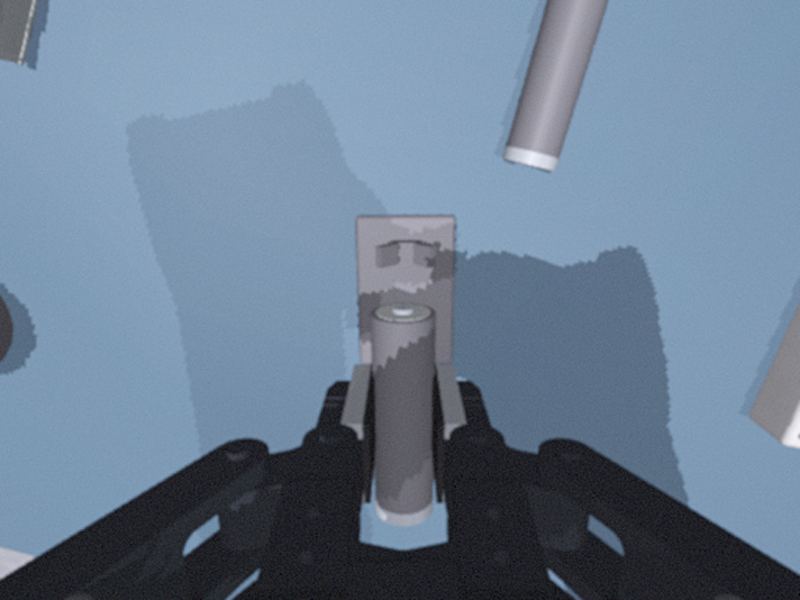

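View pics/s7.png

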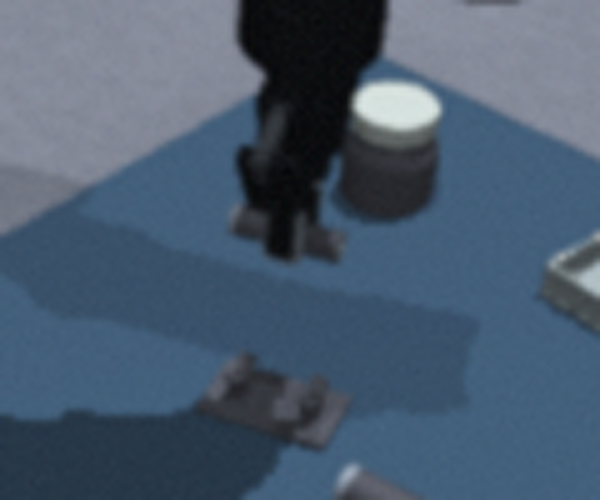

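View pics/w7z.png

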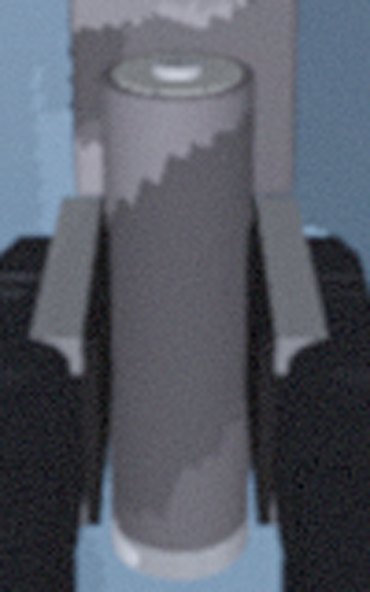

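```bash
python3 - <<'E'
from h import *
import pickle
w,im=pickle.load(open('w7.pkl','rb'))
o,Rt,p=tool();s=cam('scene')
def pts(xt,zt,pitch):
    C=p+Rt@np.array([xt,0,zt]); a=Rt@np.array([-np.sin(pitch),0,-np.cos(pitch)]); u=Rt@np.array([-np.cos(pitch),0,np.sin(pitch)])
    return C,a,u,Rt[:,1]
for pit in (-.09,0,.09):
    C,a,u,y=pts(-.0465,.001,pit)
    print(pit,[((prj(s,C+k*.0315*a+j*.009*u)[0]-[240,110])*5).round(0) for k in(-1,1) for j in (-1,1)])
g=cv2.cvtColor(im,cv2.COLOR_BGR2GRAY).astype(int)
for v in (201,215,235,260,287,310,325): print(v,g[v,230:287])
print(g[185:215,258],g[320:345,258])
E
```

```text
-0.09 [array([229., 228.]), array([234., 202.]), array([334., 266.]), array([340., 240.])]
0 [array([230., 232.]), array([232., 206.]), array([336., 263.]), array([339., 236.])]
0.09 [array([231., 237.]), array([230., 210.]), array([338., 259.]), array([338., 231.])]
201 [ 90  93  97 100  96  89  89  84  83  75  94 116 134 131 128 126 118 127
 125 124 122 126 140 151 165 171 178 176 178 177 170 161 146 133 127 123
 124 121 121 125 126 125 124 129 118  90  78  75  93 113 118 117 119 120
 116 119 115]
215 [109 110 110 115 116 116 114 107 107 109 119 122 129 127 135 134 139 135
 137 142 142 146 142 148 147 146 144 144 144 142 143 145 138 136 135 136
 136 127 123 109 109 106 101  94  88  82  75  79  90 112 122 119 117 120
 118 117 115]
235 [117 117 115 115 109 104  99  73  89 108 110  96  85  88  94 107  97  94
  92  95  95  89  94  97  92  97  93  97  92  99  90  94  93  98  96  94
  94  97  86  94  91  90  86  85  89  83  78  69  60  85 105 112 108 110
 111 107 113]
260 [111 112 108  77  48  25  23  38  32  38  68  82  85  86  90  88  89  88
  88  88  92  96  96  93  94  95  94  95  97
[... 352 characters left out ...]

310 [ 23  33  31  44  43  40  28  61 114 122  97  78  78  84  86  90  85  89
  90  89  92  94  93  94  93  92  96 101 108 111 110 113 113 111 110 113
 111 107 104 102 105 104 101  98  95  90  94 116  97  49  32  32  44  40
  35  30  28]
325 [ 50 104 127 139 140 143 147 150 147 146 156 170 170 150 130 113 107  97
 103 105 103 108 107 109 113 111 112 114 110 114 112 113 109 112 109 108
 105 107 105 107 111 122 134 144 148 138 139 140 150 151 149 149 150 150
 132  94  44]
[148 125 118 117 118 119 119 117 111 110 113 107 118 158 194 204 178 133
 129 151 147 124 129 143 146 144 144 147 145 146] [111 110 111 113 111 110 110 107 119 144 165 168 167 165 167 166 158 151
 146 149 149 149 151 149 150]
```

The cell is held level. The nub face is at (178,78) and the flat rim at (180,578) in the crop. That puts its centre at about (−47, 0, +1.4) mm in the reported tool frame. Next I'll plan the approach in the module frame.

```bash
cat >> h.py <<'E'
MC=np.array([.59157,-.10788]);MPSI=.1247;SH=.003
CT=np.array([-.047,0,.0014])   # cell centre in tool frame
def cell2tool(xh,zh,th,yh=0):
    """cell centre in holder coords (mm)"""
    ex=np.array([np.cos(MPSI),np.sin(MPSI)]);ey=np.array([-ex[1],ex[0]])
    C=np.r_[MC+ex*(xh/1e3+SH)+ey*yh/1e3,zh/1e3]; Rt=tr(MPSI,th); return Rt,C-Rt@CT
def tool2cell():
    o,Rt,p=tool();C=p+Rt@CT;a=-Rt[:,2]
    ex=np.array([np.cos(MPSI),np.sin(MPSI)]);ey=np.array([-ex[1],ex[0]])
    q=C[:2]-MC; th=np.arcsin(a[2]);yaw=np.arctan2(a[1],a[0])-MPSI
    x=q@ex*1e3-SH*1e3;y=q@ey*1e3;z=C[2]*1e3
    U=np.array([x,z])-31.5*np.array([np.cos(th),np.sin(th)])+9*np.array([-np.sin(th),np.cos(th)])
    N=np.array([x,z])+31.5*np.array([np.cos(th),np.sin(th)])-9*np.array([-np.sin(th),np.cos(th)])
    fx=o['contact_force'][:2]@ex;fy=o['contact_force'][:2]@ey
    print(f"t={o['clock']:.2f} cell x{x:.1f} y{y:.1f} z{z:.1f} th{np.degrees(th):.1f} yaw{np.degrees(yaw):.1f} | U {U.round(1)} nubLow {N.round(1)} | F x{fx:.1f} y{fy:.1f} z{o['contact_force'][2]:.1f} M{o['moment'].round(2)} grip {o['grip_width']*1e3:.1f}")
    return x,y,z,th
def U2c(ux,uz,th):
    c=np.array([ux,uz])+31.5*np.array([np.cos(th),np.sin(th)])-9*np.array([-np.sin(th),np.cos(th)]);return c
def row(ux,uz,th,yh=0):
    x,z=U2c(ux,uz,th);return goto(*cell2tool(x,z,th,yh)).round(4)
E
python3 - <<'E'
from h import *
tool2cell()
th=np.radians(28)
print('S',row(-29+40,65+21+30,th)); print('S2',row(-29+40,65+21,th))
print(get_obs()['joints'].round(2))
E
```

```text
t=6.65 cell x-47.5 y255.1 z124.2 th-0.0 yaw11.9 | U [-79.  133.2] nubLow [-16.  115.2] | F x0.1 y-0.1 z-1.7 M[0.01 0.   0.01] grip 15.7
S [ 0.2031  0.4871  0.0508 -0.0048  0.2731 -0.0575]
S2 [ 0.2031  0.4871  0.0508  0.0252  0.2731 -0.0575]
[-0.13  0.41 -0.31  1.98  0.17  0.78 -1.78]
```

Call:
apply_moves(
  series="0 0 0 -0.02 0.03 -0.01 0;0.05 0.12 0.0125 -0.02 0.08 -0.02 0;0.1 0.24 0.025 -0.02 0.13 -0.03 0;0.15 0.36 0.038 -0.015 0.18 -0.045 0;0.203 0.487 0.051 -0.005 0.23 -0.0575 0;0.203 0.487 0.051 -0.0048 0.2731 -0.0575 0;0.203 0.487 0.051 -0.0048 0.2731 -0.0575 0;0.203 0.487 0.051 -0.0048 0.2731 -0.0575 0",
)

```text
clock: 7.65
tcp_pos: [0.6607, -0.0987, 0.082]
orientation: [2.636, 0.165, -1.583]
contact_force: [0.4, 0.4, -0.4]
grip_width: 0.0162
```

```bash
python3 - <<'E'
from h import *
import pickle
w=cam('wrist');im=grab_frame('wrist'); cv2.imwrite('pics/w8.png',cv2.resize(im,(800,600),interpolation=2));pickle.dump((w,im),open('w8.pkl','wb'))
cv2.imwrite('pics/s8.png',cv2.resize(grab_frame('scene')[180:290,190:320],None,fx=5,fy=5,interpolation=2))
tool2cell();th=np.radians(28)
print('S2',row(-29+40,65+21,th)); print('S3',row(-29+5,65+2.7,th));print(get_obs()['joints'].round(2))
E
```

```text
t=7.75 cell x43.9 y2.0 z123.5 th28.1 yaw0.1 | U [ 11.8 116.6] nubLow [ 75.9 130.4] | F x-0.1 y0.6 z-0.7 M[-0.07  0.51 -0.04] grip 16.3
S2 [ 0.0018 -0.0013  0.0018  0.0266  0.0021  0.0152]
S3 [ 0.0018 -0.0013  0.0018  0.0263  0.0021  0.0547]
[ 0.49  0.45 -0.46  2.06  0.39  0.2  -1.69]
```

View pics/w8.png

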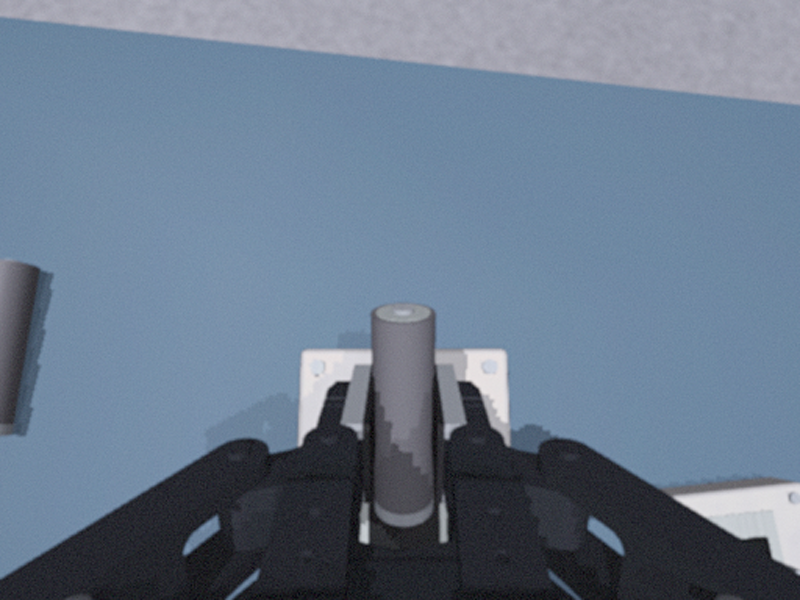

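View pics/s8.png

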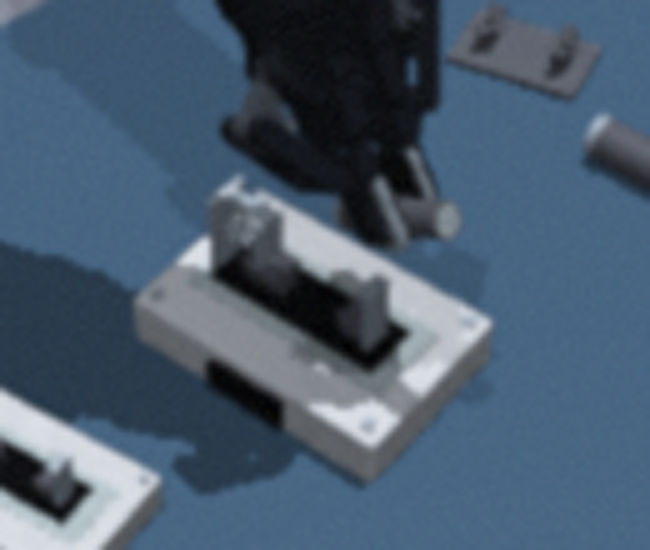

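j6 is close to its 0.17 limit at 28°. By geometry, 21° with U (the upper edge of the flat end) at z=70 also passes lip and tongue, with 3 mm and 4.7 mm clearance, so I'll use that.

```bash
python3 - <<'E'
from h import *
th=np.radians(21)
print('S2',row(-29+40,70+15.4,th)); print('S3',row(-29+5,70+1.9,th))
E
```

```text
S2 [ 0.0019 -0.1234  0.0016  0.0307  0.0021  0.0226]
S3 [ 0.0019 -0.1234  0.0016  0.0262  0.0021  0.0598]
```

Call:
apply_moves(
  series="0.002 -0.06 0.0015 0 0.0021 0.006 0;0.002 -0.1234 0.0015 0.012 0.0021 0.02 0;0.002 -0.1234 0.0015 0.0305 0.0021 0.0226 0;0.002 -0.1234 0.0015 0.0305 0.0021 0.0226 0;0.002 -0.1234 0.0015 0.0305 0.0021 0.0226 0",
)

```text
clock: 8.38
tcp_pos: [0.6558, -0.1012, 0.0453]
orientation: [2.529, 0.155, -1.737]
contact_force: [0.3, -0.7, -0.8]
grip_width: 0.0159
```

```bash
python3 - <<'E'
from h import *
import pickle
tool2cell();print(get_obs()['joints'].round(2))
w=cam('wrist');im=grab_frame('wrist'); cv2.imwrite('pics/w9.png',cv2.resize(im,(800,600),interpolation=2));pickle.dump((w,im),open('w9.pkl','wb'))
cv2.imwrite('pics/s9.png',cv2.resize(grab_frame('scene')[180:290,190:320],None,fx=5,fy=5,interpolation=2))
th=np.radians(21)
print('S3',row(-29+20,70+7.7,th),row(-29+5,70+1.9,th))
E
```

```text
t=8.38 cell x43.4 y-1.3 z88.6 th21.0 yaw-0.1 | U [10.7 85.7] nubLow [76.  91.5] | F x0.2 y-0.7 z-0.8 M[-0.09  0.42  0.04] grip 15.9
[ 0.44  0.52 -0.43  1.99  0.41  0.33 -1.71]
S3 [-0.0019 -0.0015 -0.0015  0.0009 -0.0018  0.0218] [-0.0019 -0.0015 -0.0015  0.0009 -0.0018  0.0379]
```

View pics/w9.png

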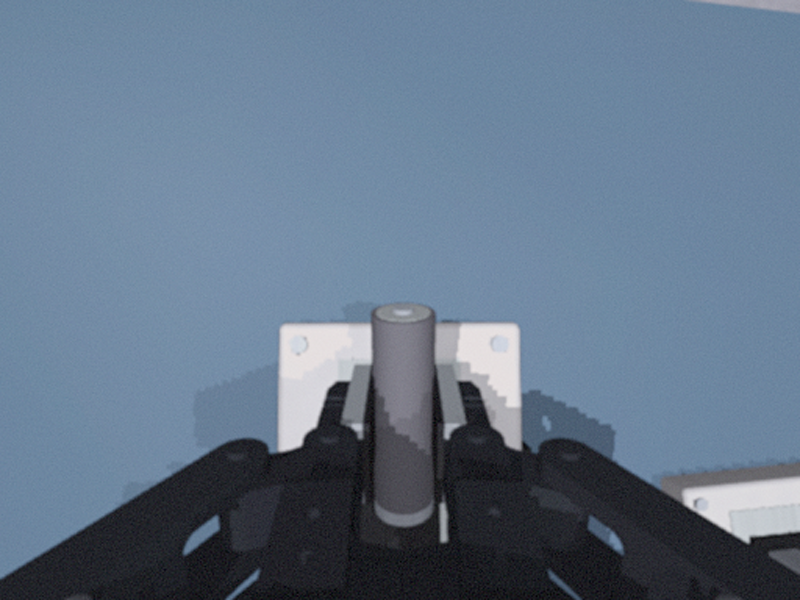

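View pics/s9.png

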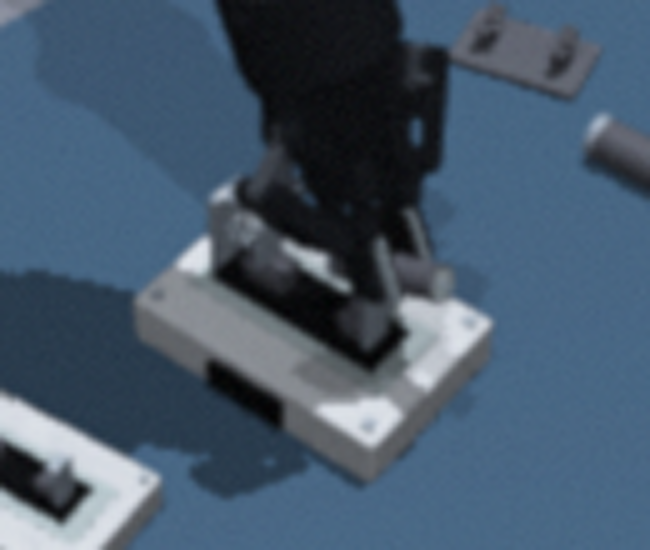

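```bash
python3 - <<'E'
from h import *
tool2cell()
th=np.radians(21)
print(row(5,97,th),row(-20,90,th),row(-20,80,th))
E
```

```text
t=8.47 cell x43.6 y-1.8 z89.3 th21.1 yaw-0.1 | U [11.  86.3] nubLow [76.2 92.2] | F x-0.2 y0.6 z-0.1 M[-0.04  0.37  0.01] grip 16.1
[-0.0019 -0.0015 -0.0015 -0.0121 -0.0019  0.0018] [-0.0019 -0.0015 -0.0015 -0.0145 -0.0018  0.0277] [-0.0019 -0.0015 -0.0015 -0.0052 -0.0018  0.0313]
```

Call:
apply_moves(
  series="-0.002 0 -0.0015 -0.0121 -0.0016 0.0018 0;-0.002 0 -0.0015 -0.0145 -0.0016 0.0277 0;-0.002 0 -0.0015 -0.0145 -0.0016 0.0277 0;-0.002 0 -0.0015 -0.0145 -0.0016 0.0277 0;-0.002 0 -0.0015 -0.0145 -0.0016 0.0277 0",
)

```text
clock: 9.1
tcp_pos: [0.6262, -0.1039, 0.05]
orientation: [2.53, 0.158, -1.734]
contact_force: [0.0, -0.5, -0.8]
grip_width: 0.0163
```

```bash
python3 - <<'E'
from h import *
import pickle
tool2cell()
w=cam('wrist');im=grab_frame('wrist'); cv2.imwrite('pics/w10.png',cv2.resize(im,(800,600),interpolation=2));pickle.dump((w,im),open('w10.pkl','wb'))
cv2.imwrite('pics/s10.png',cv2.resize(grab_frame('scene')[180:290,190:320],None,fx=5,fy=5,interpolation=2))
tool2cell()
th=np.radians(21)
print(row(-20,80,th),row(-20,73.5,th),row(-26,71,th))
E
```

```text
t=9.10 cell x13.6 y-0.4 z93.3 th21.1 yaw-0.0 | U [-19.   90.3] nubLow [46.3 96.3] | F x-0.0 y-0.5 z-0.8 M[-0.04  0.44  0.01] grip 16.3
t=9.20 cell x13.3 y-0.3 z92.9 th21.1 yaw-0.0 | U [-19.4  89.9] nubLow [45.9 95.8] | F x-0.1 y0.3 z-0.8 M[-0.06  0.39 -0.02] grip 15.9
[-0.0001 -0.0017  0.0002  0.0091 -0.0003  0.0043] [-0.0001 -0.0017  0.0002  0.0152 -0.0003  0.0066] [-0.0001 -0.0017  0.0002  0.0153 -0.0003  0.0131]
```

View pics/w10.png

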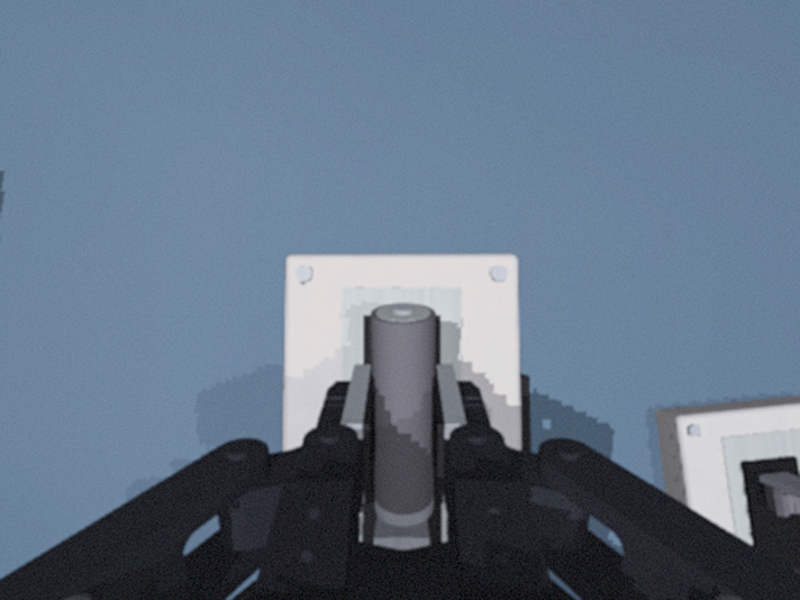

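View pics/s10.png

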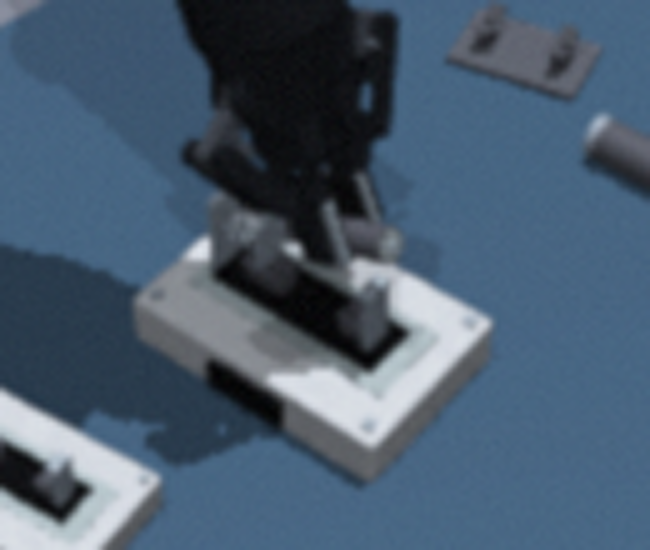

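```bash
python3 - <<'E'
from h import *
import pickle
w,im=pickle.load(open('w10.pkl','rb'))
ex=np.array([np.cos(MPSI),np.sin(MPSI)]);ey=np.array([-ex[1],ex[0]])
H=lambda x,y,z: np.r_[MC+ex*(x/1e3+SH)+ey*y/1e3,z/1e3]
for n,q in dict(tipL=(-27,4,78.5),tipR=(-27,-4,78.5),plL=(-29,9,74),plR=(-29,-9,74),bwL=(-55.5,12,78.5),bwR=(-55.5,-12,78.5),bwbL=(-59.5,12,78.5),cradL=(-18,6,50),cradR=(-18,-6,50)).items():
    u=prj(w,H(*q))[0]; print(n,u.round(1),((u-[210,280])*6).round(0))
cv2.imwrite('pics/w10z.png',cv2.resize(im[280:370,210:310],None,fx=6,fy=6,interpolation=2))
E
```

```text
tipL [248.7 343.6] [232. 382.]
tipR [265.1 343.6] [330. 382.]
plL [239.  344.2] [174. 385.]
plR [274.8 344.2] [389. 385.]
bwL [232.  404.8] [132. 749.]
bwR [281.8 404.7] [431. 748.]
bwbL [231.9 413.5] [132. 801.]
cradL [246.6 308.2] [219. 169.]
cradR [267.4 308.2] [344. 169.]
```

View pics/w10z.png

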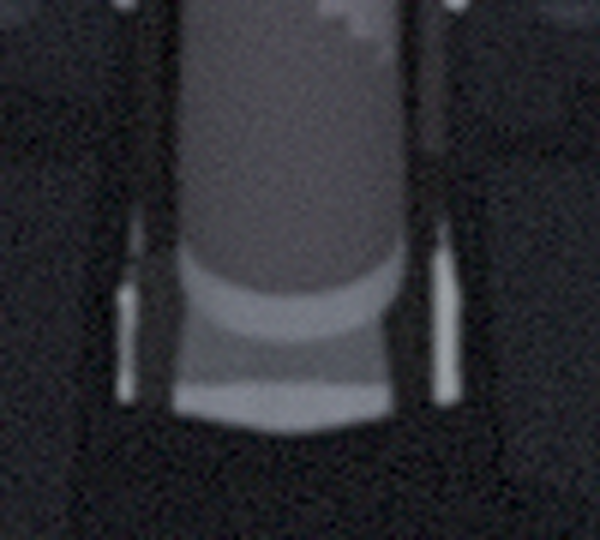

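The crop has the plate's top edge at row 382, columns 172–392. The prediction with shift +3 mm was row 385, columns 174–389. That confirms the shift and the y position, with the cell about 0.6 mm to the right. I'll descend and slide under the tongue.

Call:
apply_moves(
  series="0 -0.0017 0 0.0091 -0.0007 0.0043 0;0 -0.0017 0 0.0152 -0.0007 0.0066 0;0 -0.0017 0 0.0152 -0.0007 0.0066 0;0 -0.0017 0 0.0153 -0.0007 0.0105 0;0 -0.0017 0 0.0153 -0.0007 0.0131 0;0 -0.0017 0 0.0153 -0.0007 0.0131 0",
)

```text
clock: 9.95
tcp_pos: [0.618, -0.1043, 0.0302]
orientation: [2.527, 0.157, -1.739]
contact_force: [0.1, 0.5, -1.2]
grip_width: 0.0161
```

```bash
python3 - <<'E'
from h import *
tool2cell()
th=np.radians(21)
for ux,uz in ((-26,70.5),(-28,70),(-30,70),(-32,69.5),(-34,69),(-36,69)): print(ux,row(ux,uz,th))
E
```

```text
t=9.95 cell x5.6 y0.2 z73.6 th20.9 yaw-0.0 | U [-27.1  70.7] nubLow [38.2 76.4] | F x0.2 y0.5 z-1.2 M[-0.    0.39  0.  ] grip 16.1
-26 [-0.0005  0.001  -0.0001  0.0005  0.0002 -0.001 ]
-28 [-0.0005  0.001  -0.0001  0.0003  0.0002  0.0011]
-30 [-0.0005  0.001  -0.0001 -0.0004  0.0002  0.0029]
-32 [-0.0005  0.001  -0.0001 -0.0007  0.0002  0.005 ]
-34 [-0.0005  0.001  -0.0001 -0.0009  0.0002  0.007 ]
-36 [-0.0005  0.001  -0.0001 -0.0016  0.0002  0.0089]
```

Call:
apply_moves(
  series="0 0 0 -0.0003 0 0.001 0;0 0 0 -0.0007 0 0.002 0;0 0 0 -0.001 0 0.003 0;0 0 0 -0.0014 0 0.004 0;0 0 0 -0.0018 0 0.005 0;0 0 0 -0.0018 0 0.005 0",
)

```text
clock: 10.7
tcp_pos: [0.6136, -0.1048, 0.0304]
orientation: [2.528, 0.158, -1.737]
contact_force: [3.5, -0.1, -1.2]
grip_width: 0.0162
```

```bash
python3 - <<'E'
from h import *
tool2cell()
E
```

```text
t=10.70 cell x1.1 y0.3 z73.8 th21.0 yaw-0.0 | U [-31.5  70.9] nubLow [33.7 76.7] | F x3.5 y-0.5 z-1.2 M[-0.07 -0.13 -0.02] grip 16.2
```

Call:
apply_moves(
  series="0 0 0 -0.0003 0 0.001 0;0 0 0 -0.0007 0 0.002 0;0 0 0 -0.001 0 0.003 0;0 0 0 -0.0014 0 0.004 0;0 0 0 -0.0018 0 0.005 0;0 0 0 -0.0018 0 0.005 0",
)

```text
clock: 11.45
tcp_pos: [0.6093, -0.1053, 0.0308]
orientation: [2.53, 0.158, -1.735]
contact_force: [6.9, 0.2, -2.5]
grip_width: 0.0158
```

```bash
python3 - <<'E'
from h import *
tool2cell()
E
```

```text
t=11.45 cell x-3.3 y0.4 z74.1 th21.1 yaw-0.0 | U [-35.9  71.1] nubLow [29.3 77.1] | F x6.8 y-0.6 z-2.5 M[ 0.01 -0.92 -0.02] grip 15.8
```

Call:
apply_moves(
  series="0 0 0 0 0 0 0;0 0 0 0 0 0 0",
)

```text
clock: 11.7
tcp_pos: [0.6094, -0.1053, 0.0308]
orientation: [2.53, 0.158, -1.735]
contact_force: [6.6, 0.6, -2.8]
grip_width: 0.0161
```

```bash
python3 - <<'E'
from h import *
import pickle
tool2cell()
w=cam('wrist');im=grab_frame('wrist');pickle.dump((w,im),open('w11.pkl','wb'))
tool2cell()
a=pickle.load(open('w10.pkl','rb'))[1]
cv2.imwrite('pics/w11z.png',np.hstack([cv2.resize(k[180:370,210:310],None,fx=3.1,fy=3.1,interpolation=2) for k in (a,im)]))
E
```

```text
t=11.70 cell x-3.3 y0.4 z74.1 th21.1 yaw0.0 | U [-35.9  71.1] nubLow [29.4 77. ] | F x6.6 y-0.2 z-2.8 M[ 0.01 -0.89 -0.02] grip 16.1
t=11.75 cell x-3.3 y0.4 z74.1 th21.1 yaw0.0 | U [-35.9  71.1] nubLow [29.4 77. ] | F x6.9 y-0.3 z-1.7 M[ 0.01 -0.97 -0.05] grip 15.9
```

View pics/w11z.png

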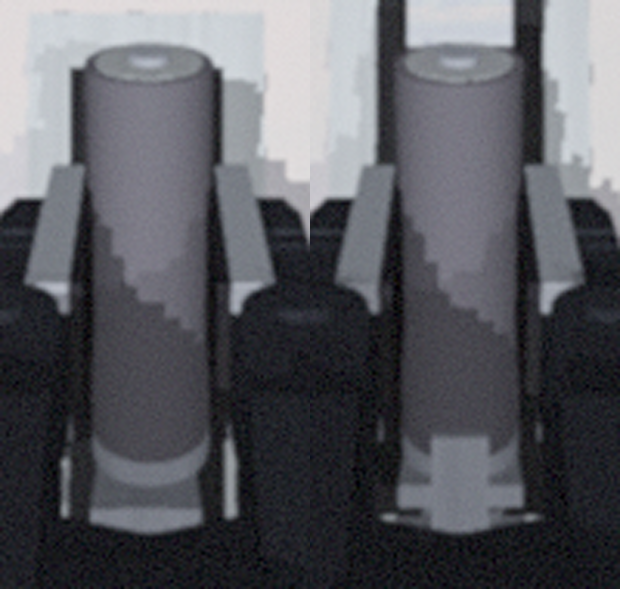

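Call:
apply_moves(
  series="0 0 0 -0.0003 0 0.001 0;0 0 0 -0.0007 0 0.002 0;0 0 0 -0.0009 0 0.0025 0;0 0 0 -0.0009 0 0.0025 0;0 0 0 -0.0009 0 0.0025 0",
)

```text
clock: 12.38
tcp_pos: [0.6075, -0.1055, 0.0311]
orientation: [2.531, 0.158, -1.733]
contact_force: [8.9, 0.4, -3.3]
grip_width: 0.0164
```

```bash
python3 - <<'E'
from h import *
tool2cell()
E
```

```text
t=12.38 cell x-5.2 y0.4 z74.4 th21.2 yaw0.0 | U [-37.8  71.4] nubLow [27.5 77.4] | F x8.9 y-0.7 z-3.3 M[ 0.08 -1.31  0.  ] grip 16.4
```

Fz is growing because the cell's top line is touching the tongue tip: the line is at 75.6 against 75.5. I'll lower it first, then roll down.

```bash
python3 - <<'E'
from h import *
tool2cell()
for uz,d in ((69.5,21),(67,21),(66.5,18),(66.2,15),(66,12),(66,9)): print(uz,d,row(-38,uz,np.radians(d)))
E
```

```text
t=12.38 cell x-5.2 y0.4 z74.4 th21.2 yaw0.0 | U [-37.8  71.4] nubLow [27.5 77.4] | F x8.9 y-0.7 z-3.3 M[ 0.08 -1.31  0.  ] grip 16.4
69.5 21 [ 0.0002 -0.0036  0.0002  0.0018  0.0004  0.0011]
67 21 [ 0.0002 -0.0036  0.0002  0.0041  0.0004  0.002 ]
66.5 18 [ 0.0002 -0.0559  0.0002  0.0062  0.0004  0.0051]
66.2 15 [ 0.0002 -0.1083  0.0002  0.008   0.0004  0.0083]
66 12 [ 0.0002 -0.1607  0.0002  0.0095  0.0004  0.0115]
66 9 [ 3.00e-04 -2.13e-01  2.00e-04  1.06e-02  4.00e-04  1.47e-02]
```

Call:
apply_moves(
  series="0 -0.0036 0 0.0018 0.0003 0.0011 0;0 -0.0036 0 0.0041 0.0003 0.002 0;0 -0.0036 0 0.0041 0.0003 0.002 0;0 -0.03 0 0.0051 0.0003 0.0035 0;0 -0.056 0 0.0062 0.0003 0.0051 0;0 -0.056 0 0.0062 0.0003 0.0051 0",
)

```text
clock: 13.12
tcp_pos: [0.6065, -0.1058, 0.0244]
orientation: [2.481, 0.156, -1.798]
contact_force: [6.9, 1.0, 3.5]
grip_width: 0.0156
```

```bash
python3 - <<'E'
from h import *
tool2cell()
for uz,d in ((66.5,18),(66.2,15),(66,12),(66,9)): print(uz,d,row(-38,uz,np.radians(d)))
E
```

```text
t=13.12 cell x-3.9 y0.2 z68.6 th18.1 yaw0.0 | U [-36.7  67.4] nubLow [28.8 69.8] | F x7.0 y0.1 z3.5 M[ 0.15 -1.35  0.06] grip 15.6
66.5 18 [ 0.0006 -0.002   0.0001  0.0005  0.0002  0.0017]
66.2 15 [ 0.0006 -0.0544  0.0001  0.0024  0.0002  0.0047]
66 12 [ 0.0006 -0.1067  0.      0.0041  0.0002  0.0079]
66 9 [ 0.0006 -0.1591  0.      0.0054  0.0002  0.011 ]
```

```bash
python3 - <<'E'
from h import *
for ux,uz,d in ((-37,69.5,18),(-38,69,18),(-39,68.5,18)): print(ux,uz,d,row(ux,uz,np.radians(d)))
E
```

```text
-37 69.5 18 [ 0.0006 -0.002   0.0001 -0.0021  0.0002 -0.0002]
-38 69 18 [ 0.0006 -0.002   0.0001 -0.0019  0.0002  0.0009]
-39 68.5 18 [ 0.0006 -0.002   0.0001 -0.0017  0.0002  0.002 ]
```

Call:
apply_moves(
  series="0 0 0 -0.0021 0 -0.0002 0;0 0 0 -0.0019 0 0.0009 0;0 0 0 -0.0018 0 0.0018 0;0 0 0 -0.0018 0 0.0018 0;0 0 0 -0.0018 0 0.0018 0",
)

```text
clock: 13.75
tcp_pos: [0.6044, -0.106, 0.0256]
orientation: [2.482, 0.156, -1.797]
contact_force: [8.4, 1.2, 0.3]
grip_width: 0.0162
```

```bash
python3 - <<'E'
from h import *
import pickle
tool2cell()
w=cam('wrist');im=grab_frame('wrist');pickle.dump((w,im),open('w12.pkl','wb'))
a=pickle.load(open('w11.pkl','rb'))[1]
cv2.imwrite('pics/w12z.png',np.hstack([cv2.resize(k[180:370,210:310],None,fx=3.1,fy=3.1,interpolation=2) for k in (a,im)]))
E
```

```text
t=13.75 cell x-6.0 y0.3 z69.8 th18.2 yaw0.0 | U [-38.8  68.5] nubLow [26.7 71.1] | F x8.5 y0.1 z0.3 M[ 0.17 -1.71 -0.05] grip 16.2
```

View pics/w12z.png

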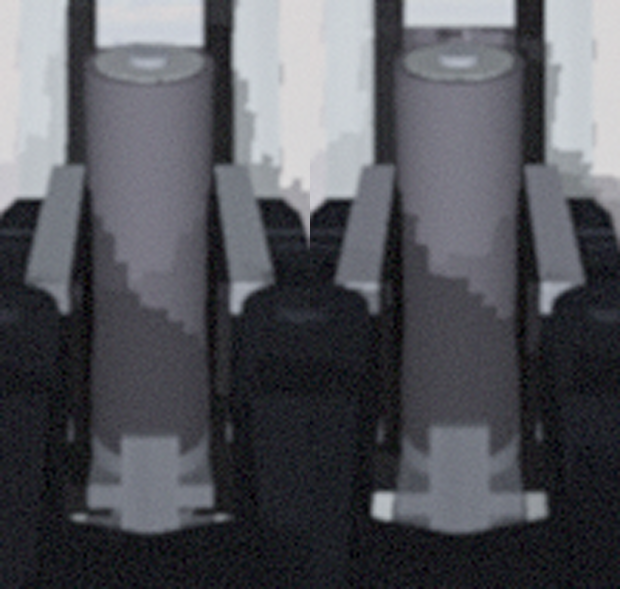

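```bash
python3 - <<'E'
from h import *
import pickle
ims={k:pickle.load(open(f'w{k}.pkl','rb')) for k in (7,9,10,11,12)}
for k,(w,im) in ims.items():
    g=cv2.GaussianBlur(cv2.cvtColor(im,cv2.COLOR_BGR2GRAY),(0,0),.7).astype(float)
    p=g[190:212,250:266].mean(1); print(k,p.round(0).astype(int))
    n=g[194:204,246:270]; m=np.clip(n-np.median(n)-12,0,None); yy,xx=np.mgrid[194:204,246:270]; print('  nub centroid',(m*yy).sum()/m.sum(),(m*xx).sum()/m.sum())
w,im=ims[12]
ex=np.array([np.cos(MPSI),np.sin(MPSI)]);ey=np.array([-ex[1],ex[0]])
H=lambda x,y,z: np.r_[MC+ex*(x/1e3+SH)+ey*y/1e3,z/1e3]
for n,q in dict(lipL=(29,8,70),lipR=(29,-8,70),tipL=(-27,4,78.5),tipR=(-27,-4,78.5),bw=(-55.5,12,78.5),bwb=(-59.5,12,78.5)).items():
    u=prj(w,H(*q))[0]; print(n,u.round(1),((u-[210,180])*3.1).round(0))
E
```

```text
7 [119 118 117 114 114 117 120 131 154 170 169 152 134 133 142 137 127 131
 140 143 143 142]
  nub centroid 199.51612903225808 257.1848635235732
9 [136 137 134 129 128 130 132 137 149 161 164 155 145 143 147 140 125 121
 125 128 128 128]
  nub centroid 199.77541729893778 257.3141122913505
10 [210 210 206 190 161 136 128 133 144 156 159 151 141 139 142 136 121 117
 121 124 124 124]
  nub centroid 197.02901554404144 257.2259067357513
11 [206 207 203 185 155 132 125 128 139 151 155 149 138 134 136 134 121 113
 117 120 120 120]
  nub centroid 197.389369592089 258.0803461063041
12 [103 103 109 112 116 119 121 128 142 153 154 143 132 132 135 125 110 112
 119 121 120 121]
  nub centroid 199.55263157894737 257.3796992481203
lipL [240.7 186.5] [95. 20.]
lipR [275.9 186.5] [204.  20.]
tipL [248.8 317.6] [120. 427.]
tipR [267.7 317.6] [179. 427.]
bw [229.8 385.7] [ 61. 638.]
bwb [229.8 395.3] [ 61. 668.]
```

```bash
python3 - <<'E'
from h import *
for uz,d in ((68,16.5),(67.5,15),(67,13),(66.5,11)): print(uz,d,row(-38.7,uz,np.radians(d)))
E
```

```text
68 16.5 [ 0.0007 -0.0291  0.0002  0.0014  0.0003  0.0017]
67.5 15 [ 0.0007 -0.0553  0.0002  0.0027  0.0003  0.0034]
67 13 [ 0.0007 -0.0902  0.0001  0.0042  0.0003  0.0056]
66.5 11 [ 7.000e-04 -1.251e-01  1.000e-04  5.600e-03  2.000e-04  7.800e-03]
```

Call:
apply_moves(
  series="0 -0.029 0 0.0014 0 0.0017 0;0 -0.055 0 0.0027 0 0.0034 0;0 -0.055 0 0.0027 0 0.0034 0",
)

```text
clock: 14.18
tcp_pos: [0.6028, -0.1062, 0.0223]
orientation: [2.43, 0.153, -1.862]
contact_force: [8.6, 2.0, 2.9]
grip_width: 0.0161
```

```bash
python3 - <<'E'
from h import *
tool2cell()
for uz,d in ((67,13),(66.5,11),(66,8),(66,5),(66,2.5),(65.5,0)): print(uz,d,row(-38.7,uz,np.radians(d)))
E
```

```text
t=14.18 cell x-5.2 y0.3 z67.3 th15.1 yaw0.0 | U [-38.   67.8] nubLow [27.5 66.8] | F x8.8 y0.9 z2.9 M[ 0.19 -1.63  0.02] grip 16.1
67 13 [ 0.0008 -0.036   0.      0.0017  0.0003  0.0029]
66.5 11 [ 0.0008 -0.0709  0.      0.0033  0.0003  0.0051]
66 8 [ 0.0008 -0.1232  0.      0.0052  0.0003  0.0083]
66 5 [ 0.0008 -0.1756 -0.      0.0064  0.0003  0.0114]
66 2.5 [ 0.0008 -0.2192 -0.      0.0074  0.0003  0.0141]
65.5 0 [ 8.000e-04 -2.628e-01 -1.000e-04  8.700e-03  3.000e-04  1.700e-02]
```

```bash
python3 - <<'E'
from h import *
import pickle
w=cam('wrist');im=grab_frame('wrist');pickle.dump((w,im),open('w13.pkl','wb'))
tool2cell()
cv2.imwrite('pics/w13z.png',cv2.resize(im[165:355,200:320],None,fx=3.1,fy=3.1,interpolation=2))
for uz,d in ((68,15),(67,13),(66.5,11),(66,8),(66,5)): print(uz,d,row(-39,uz,np.radians(d)))
E
```

```text
t=14.22 cell x-5.4 y0.3 z67.3 th15.1 yaw0.0 | U [-38.1  67.8] nubLow [27.4 66.8] | F x9.1 y0.5 z2.5 M[ 0.24 -1.71 -0.01] grip 15.7
68 15 [ 0.0008 -0.0012  0.     -0.0004  0.0003  0.0009]
67 13 [ 0.0008 -0.0361  0.      0.0017  0.0003  0.0031]
66.5 11 [ 0.0008 -0.071   0.      0.0032  0.0003  0.0052]
66 8 [ 0.0008 -0.1234 -0.      0.0051  0.0003  0.0085]
66 5 [ 0.0008 -0.1758 -0.      0.0064  0.0003  0.0116]
```

View pics/w13z.png

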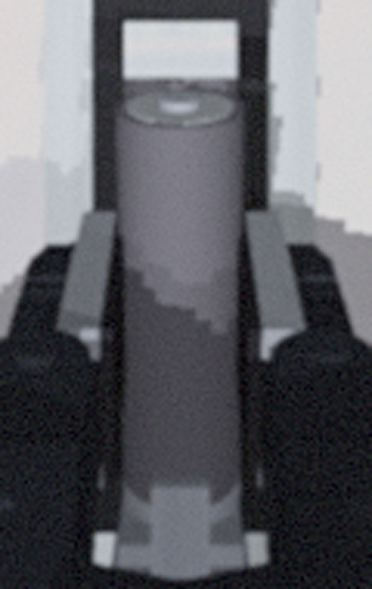

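The crop has the lip edge at row 78 and the nub end's rim at row 92, so there is a gap and the lip is clear. I'll keep rolling down.

Call:
apply_moves(
  series="0 -0.036 0 0.0017 0 0.0031 0;0 -0.071 0 0.0032 0 0.0052 0;0 -0.123 0 0.0051 0 0.0085 0;0 -0.123 0 0.0051 0 0.0085 0",
)

```text
clock: 14.72
tcp_pos: [0.5966, -0.107, 0.0151]
orientation: [2.307, 0.145, -2.004]
contact_force: [10.4, 0.6, 3.1]
grip_width: 0.0161
```

```bash
python3 - <<'E'
from h import *
tool2cell()
import pickle
w=cam('wrist');im=grab_frame('wrist');pickle.dump((w,im),open('w14.pkl','wb'))
cv2.imwrite('pics/w14z.png',cv2.resize(im[165:355,200:320],None,fx=3.1,fy=3.1,interpolation=2))
tool2cell()
for uz,d in ((66,5),(66,2.5),(65.5,0)): print(uz,d,row(-39,uz,np.radians(d)))
E
```

```text
t=14.72 cell x-5.9 y0.2 z61.5 th8.1 yaw0.0 | U [-38.3  66. ] nubLow [26.6 57. ] | F x10.4 y-0.7 z3.1 M[ 0.22 -1.81 -0.03] grip 16.1
t=14.78 cell x-6.2 y0.2 z61.4 th8.1 yaw0.0 | U [-38.6  65.9] nubLow [26.3 56.9] | F x10.0 y-0.7 z4.6 M[ 0.21 -1.92 -0.02] grip 16.0
66 5 [ 0.0007 -0.0534 -0.0001  0.0015  0.0002  0.0034]
66 2.5 [ 0.0007 -0.097  -0.0001  0.0028  0.0002  0.0059]
65.5 0 [ 0.0007 -0.1406 -0.0002  0.0044  0.0002  0.0086]
```

View pics/w14z.png

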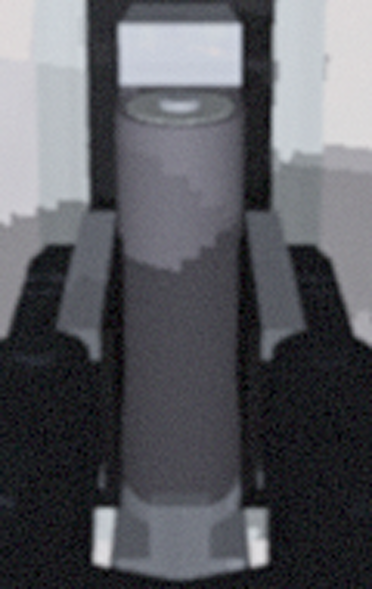

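Call:
apply_moves(
  series="0 -0.027 0 0.0008 0 0.0017 0;0 -0.0534 0 0.0015 0 0.0034 0;0 -0.097 0 0.0026 0 0.0059 0;0 -0.1406 0 0.0038 0 0.0085 0;0 -0.1406 0 0.0038 0 0.0085 0",
)

```text
clock: 15.4
tcp_pos: [0.589, -0.108, 0.01]
orientation: [2.157, 0.135, -2.156]
contact_force: [10.3, 1.0, 5.3]
grip_width: 0.016
```

```bash
python3 - <<'E'
from h import *
tool2cell()
import pickle
w=cam('wrist');im=grab_frame('wrist');pickle.dump((w,im),open('w15.pkl','wb'))
cv2.imwrite('pics/w15z.png',cv2.resize(im[165:355,200:320],None,fx=3.1,fy=3.1,interpolation=2))
tool2cell()
for ux,uz in ((-38.5,65),(-36,65),(-31.5,65)): print(ux,uz,row(ux,uz,0))
E
```

```text
t=15.40 cell x-7.0 y0.2 z57.0 th0.0 yaw0.0 | U [-38.5  66. ] nubLow [24.5 48. ] | F x10.3 y-0.3 z5.3 M[ 0.17 -2.18  0.05] grip 16.0
t=15.45 cell x-7.2 y0.2 z57.0 th0.1 yaw0.0 | U [-38.7  66. ] nubLow [24.4 48.1] | F x10.4 y-0.5 z5.0 M[ 0.21 -2.22 -0.  ] grip 16.1
-38.5 65 [ 0.0006 -0.0009 -0.0003  0.001   0.0002 -0.0001]
-36 65 [ 0.0006 -0.0009 -0.0003  0.001   0.0002 -0.0026]
-31.5 65 [ 0.0006 -0.0009 -0.0003  0.001   0.0002 -0.0071]
```

View pics/w15z.png

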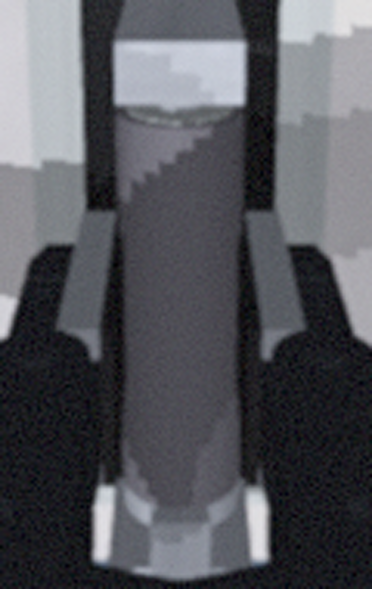

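Call:
apply_moves(
  series="0 0 0 0.0005 0 0 0;0 0 0 0.001 0 0 0;0 0 0 0.001 0 0 0",
)

```text
clock: 15.82
tcp_pos: [0.5887, -0.108, 0.0092]
orientation: [2.158, 0.135, -2.155]
contact_force: [9.8, 1.6, 5.0]
grip_width: 0.0162
```

```bash
python3 - <<'E'
from h import *
tool2cell()
E
```

```text
t=15.82 cell x-7.3 y0.2 z56.2 th0.1 yaw0.0 | U [-38.9  65.2] nubLow [24.2 47.3] | F x9.9 y0.3 z5.0 M[ 0.19 -2.21  0.02] grip 16.2
```

Lowering didn't raise Fz, so that force is plate friction and not the cradle. The cell is at z≈56. Now I'll ease it +x towards the end wall.

Call:
apply_moves(
  series="0 0 0 0 0 -0.001 0;0 0 0 0 0 -0.002 0;0 0 0 0 0 -0.003 0;0 0 0 0 0 -0.004 0;0 0 0 0 0 -0.004 0",
)

```text
clock: 16.45
tcp_pos: [0.591, -0.1077, 0.0088]
orientation: [2.155, 0.135, -2.159]
contact_force: [7.4, 0.7, 5.8]
grip_width: 0.0159
```

```bash
python3 - <<'E'
from h import *
tool2cell()
import pickle
w=cam('wrist');im=grab_frame('wrist');pickle.dump((w,im),open('w16.pkl','wb'))
cv2.imwrite('pics/w16z.png',cv2.resize(im[165:355,200:320],None,fx=3.1,fy=3.1,interpolation=2))
E
```

```text
t=16.45 cell x-4.8 y0.3 z55.8 th-0.1 yaw0.0 | U [-36.3  64.9] nubLow [26.6 46.8] | F x7.4 y-0.2 z5.8 M[ 0.16 -1.54 -0.06] grip 15.9
```

View pics/w16z.png

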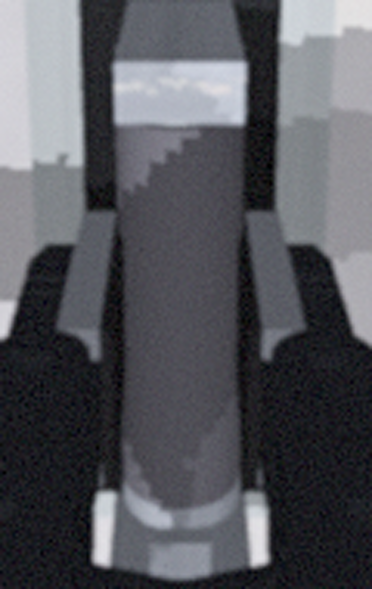

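Call:
apply_moves(
  series="0 0 0 -0.0003 0 -0.001 0;0 0 0 -0.0003 0 -0.002 0;0 0 0 -0.0003 0 -0.003 0;0 0 0 -0.0003 0 -0.004 0;0 0 0 -0.0003 0 -0.004 0",
)

```text
clock: 17.12
tcp_pos: [0.593, -0.1075, 0.0086]
orientation: [2.151, 0.134, -2.162]
contact_force: [3.1, 1.4, 7.3]
grip_width: 0.0163
```

```bash
python3 - <<'E'
from h import *
tool2cell()
E
```

```text
t=17.12 cell x-2.6 y0.2 z55.7 th-0.3 yaw0.0 | U [-34.1  64.8] nubLow [28.8 46.5] | F x3.3 y1.0 z7.3 M[ 0.21 -0.72 -0.05] grip 16.3
```

Call:
apply_moves(
  series="0 0.005 0 -0.001 0 -0.0005 0;0 0.005 0 -0.001 0 -0.0015 0;0 0.005 0 -0.001 0 -0.0025 0;0 0.005 0 -0.001 0 -0.0025 0",
)

```text
clock: 17.62
tcp_pos: [0.5941, -0.1073, 0.0087]
orientation: [2.154, 0.135, -2.16]
contact_force: [3.1, 1.1, 5.7]
grip_width: 0.016
```

```bash
python3 - <<'E'
from h import *
tool2cell()
E
```

```text
t=17.62 cell x-1.6 y0.3 z55.7 th-0.2 yaw0.0 | U [-33.1  64.8] nubLow [29.8 46.6] | F x3.2 y0.7 z5.7 M[ 0.31 -0.68  0.04] grip 16.0
```

Call:
apply_moves(
  series="0 0.003 0 -0.001 0 -0.001 0;0 0.003 0 -0.001 0 -0.002 0;0 0.003 0 -0.001 0 -0.002 0",
)

```text
clock: 18.0
tcp_pos: [0.5953, -0.1072, 0.0088]
orientation: [2.155, 0.135, -2.159]
contact_force: [4.2, 1.4, -0.4]
grip_width: 0.0159
```

```bash
python3 - <<'E'
from h import *
tool2cell()
E
```

```text
t=18.00 cell x-0.5 y0.2 z55.8 th-0.1 yaw-0.0 | U [-32.   64.9] nubLow [31.  46.8] | F x4.3 y0.8 z-0.4 M[ 0.22 -0.7  -0.03] grip 15.9
```

Call:
apply_moves(
  series="0 0 0 0 0 -0.0008 0;0 0 0 0 0 -0.0015 0;0 0 0 0 0 -0.0015 0",
)

```text
clock: 18.38
tcp_pos: [0.5961, -0.1071, 0.0088]
orientation: [2.154, 0.135, -2.16]
contact_force: [-0.3, 1.5, 1.9]
grip_width: 0.016
```

```bash
python3 - <<'E'
from h import *
import pickle
tool2cell()
w=cam('wrist');im=grab_frame('wrist');pickle.dump((w,im),open('w17.pkl','wb'))
cv2.imwrite('pics/w17z.png',cv2.resize(im[165:355,200:320],None,fx=3.1,fy=3.1,interpolation=2))
E
```

```text
t=18.38 cell x0.4 y0.2 z55.8 th-0.2 yaw-0.0 | U [-31.1  64.9] nubLow [31.8 46.7] | F x-0.1 y1.6 z1.9 M[0.23 0.02 0.03] grip 16.0
```

View pics/w17z.png

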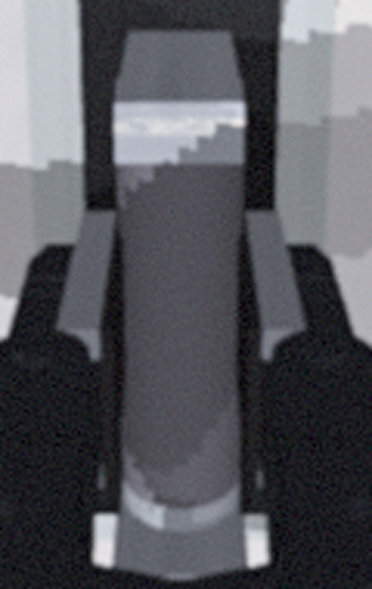

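Fx fell from 4.3 to about 0 N at x=0.4 mm, which means the nub is on the end wall. The cell is level at z 55.8 with the lip over its end. I'll release and withdraw.

Call:
apply_moves(
  series="0 0 0 0 0 0 0.35;0 0 0 0 0 0 0.45;0 0 0 0 0 0 0.45;0 0 0 -0.02 0 0 0.45;0 0 0 -0.06 0 0 0.45;0 0 0 -0.11 0 0 0.6;0 0 0 -0.11 0 0 0.6;0 0 0 -0.11 0 0 0.6",
)

```text
clock: 19.42
tcp_pos: [0.5972, -0.1073, 0.1199]
orientation: [2.157, 0.134, -2.157]
contact_force: [0.0, -0.8, -0.8]
grip_width: 0.0513
```

```bash
python3 - <<'E'
from h import *
import pickle
o,Rt,p=tool();print(p,o['contact_force'].round(1),o['clock'])
w=cam('wrist');im=grab_frame('wrist');pickle.dump((w,im),open('w18.pkl','wb'))
ex=np.array([np.cos(MPSI),np.sin(MPSI)]);ey=np.array([-ex[1],ex[0]])
H=lambda x,y,z: np.r_[MC+ex*(x/1e3+SH)+ey*y/1e3,z/1e3]
for n,q in dict(flatTop=(-31.5,0,65),lip=(29,0,70),tip=(-27,0,78.5),sideL=(0,9,56),sideR=(0,-9,56),wallout=(37,0,70)).items():
    print(n,((prj(w,H(*q))[0]-[180,100])*4).round(0))
cv2.imwrite('pics/w18z.png',cv2.resize(im[100:245,180:340],None,fx=4,fy=4,interpolation=2))
s=grab_frame('scene');cv2.imwrite('pics/s18.png',cv2.resize(s[190:280,200:300],None,fx=6,fy=6,interpolation=2));cv2.imwrite('pics/s18f.png',s)
E
```

```text
[ 0.59721359 -0.10727919  0.11986104] [ 0.  -0.8 -0.8] 19.425
flatTop [310. 544.]
lip [310. 245.]
tip [310. 553.]
sideL [263. 376.]
sideR [356. 376.]
wallout [310. 200.]
```

View pics/w18z.png

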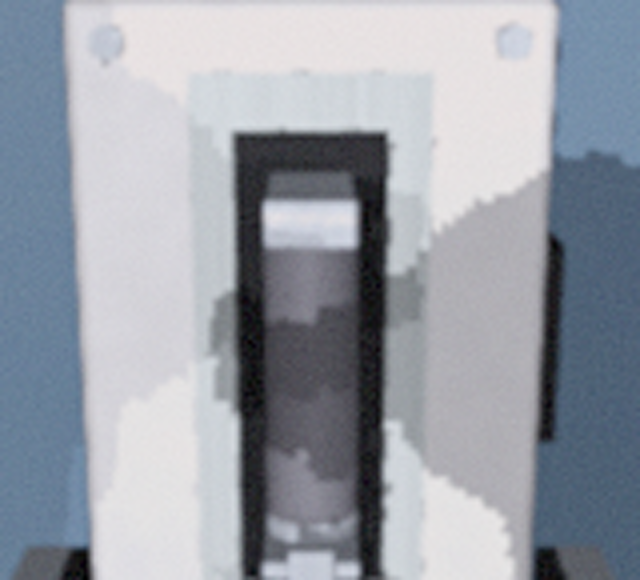

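View pics/s18.png

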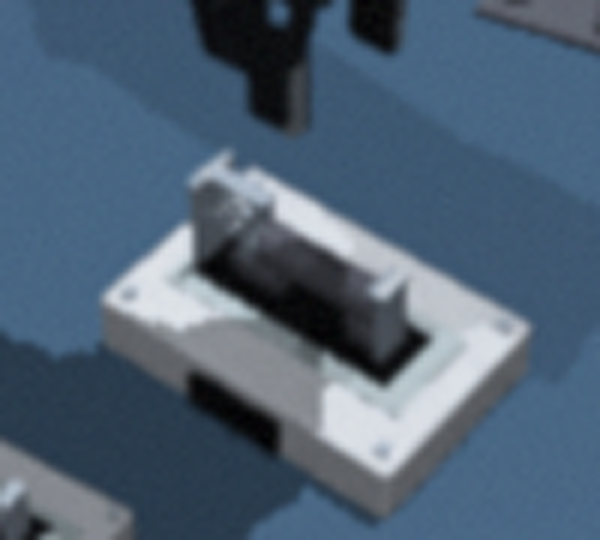

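View pics/s18f.png

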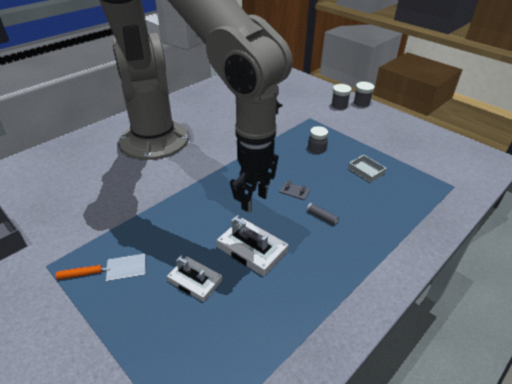

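The cell lies level in the holder, from the lip edge (310,247) to its flat rim (310,540); 544 was predicted for a seated cell. The fingers are clear and the jar, tray and scraper are where they started. I'll hand in.

```bash
python3 -c "
from bench import *
print(hand_in())"
```

```text
the job is handed in; nothing more can be done
None
```

The small cell is seated in the holder on the 150 × 100 mm module, released, and handed in at 19.5 s of the 51 s allowed.

**What I did:** I gripped the cell at mid-length and slid it over the lip and under the tongue. I pressed the plate in about 8–9.5 mm, rolled the nub end down past the lip, eased the cell onto the end wall and let go.

**Last checks:**
- **Nub on the wall:** the force along the holder fell from 4.3 N to about 0 just before release, which shows the nub reached the end wall.
- **Level and seated:** before release the cell was level within 0.3° at z ≈ 55.8 mm (56 expected). Afterwards the flat rim was within about 1 mm of where a seated cell should show, and the lip covered the nub end.
- **Gentle handling:** the highest wrist force I read was about 12 N, read only at the end of each move, so a brief higher peak could have been missed.
- **Bystanders:** the jar, scraper and tray look unmoved in the last picture, and the gripper is clear of everything.

**What failed or disagreed:**
- **First grasp:** it closed above the cell without touching it, because the real fingertips are about 36 mm behind the reported TCP. I corrected for this.
- **Tilt:** I used 21° instead of about 28°, because 28° put joint 6 close to its limit.
- **Light contacts:** by my calculation the cell lightly touched the tongue during pressing (about 2 N), and it may have grazed the lip. I backed off both times.
- **Plate travel:** force and position disagreed by about 1–2 mm during pressing.
- **Holder shift:** the tongue and plate gave about +3 mm, the lip about +2 mm.

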